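# Pull the vent flap shut with the hook pole

## Robot

A 6-joint arm with a two-finger parallel gripper is mounted at the origin on a cart in front of the work surface, level with it; the furniture and walls round the work are solid. World frame = base frame: x ahead of the robot, y to its left, z up, the work surface at z = 0. Lengths are in m, angles in degrees, forces in N, time in s.
With the tool pointing down it reaches from about 0.4 to 0.825 m from the base axis. Payload 7 kg.
Tool frame: the origin (TCP) lies between the finger pads; the fingertips stand 11 mm ahead of it and the grasp point (between the pads) lies 8 mm behind it (r.tcp_to_tips is the distance from the TCP to the fingertips, in m); x points along the fingers, y is the direction in which the jaws open and shut, and the axes are right-handed (so a half turn about x gives the same grasp; the last joint's range is limited). The gripper opens to 88 mm and grips with 3 to 60 N. Pads are 19 mm wide; open, the fingers measure 130 mm over their backs; the gripper's body (78 mm by 193 mm) begins 47 mm behind the grasp point.
Start: joints at [-51.331, 20.546, 0.682, 0, -70.136, -16.507], TCP at [0.255, -0.625, 0.238] pointing down, gripper open.
Joint ranges: [-176.03, 176.03], [-82.01, 121.73], [-58.28, 71.71], [-173.87, 95.51], [-174.79, -0.11], [-173.66, 173.66]. Speed limits (degrees/s): [136.94, 136.94, 172.46, 180, 180, 180].

## Interface

Orientations are given as [roll, pitch, yaw] about the fixed x, y, z axes, in that order (R = Rz(yaw) Ry(pitch) Rx(roll)).
In Python, from plant import r gives the robot as it stands.
- The arm moves only by the tool arm_command, never from a script. Its argument "plan" is a list of rows, each an object of numbers: "dx", "dy", "dz": the shift along the tool's x, y, z each as a share of 0.02 m, from -1 to 1; "wx", "wy", "wz": the turn, a rotation vector about the tool's x, y, z each as a share of 0.08 rad, from -1 to 1. In form: [{"dx": .., "dy": .., "dz": .., "wx": .., "wy": .., "wz": ..}, ...]. A call has 1 to 20 rows; each row shifts and turns the pose as measured when the row begins, along the tool's axes as they then stand; what a row does not reach is not made up. A row lasts 1/12 s, in which the tool goes at most 41.7 mm and 7.16 degrees, less where a joint would pass 70% of its speed; a pose out of reach is approached as far as the arm can. A call with a number of a shift or a turn outside -1 to 1 is refused whole. A call with a gripper value outside its range is refused whole. "fingers" is the closure, from -1 (fully open) to 1 (shut), so that 0 is half open, set as the call begins (left out, the last holds). The fingers move at their own pace and stop on an object; "force" is the grip in N (left out, the last holds). Time passes only in rows, so rows that do not move let the fingers close. It gives the time, the measured TCP pose, the force and the opening at its end, in the units of the state.
- r.get_state(): the state, without advancing time (a new reading comes with each control period).
- r.capture(name): name is "scene" or "top"; returns (picture, depth): 384x512x3 uint8, red, green, blue; 384x512 float32, m along the optical axis (not along the pixel's ray), 0 where there is no reading.
- r.camera_model(name): a dict with "vertical_fov" (degrees; the focal length in pixels is half the picture's height over the tangent of half this angle, whatever the lens; pixels are square), "cx", "cy" (the principal point, pixels), "R" (3x3) and "t" (3): a world point X has camera coordinates R X + t. Camera axes: x right, y down, z forward; pixel columns grow to the right and rows downward; lengths in m; the calibration is good to about 2 mm. A picture is of the moment at which its call begins. camera_model takes no time and is no camera call.
- r.close_job(): hands the job in, once; it reports no verdict.
Trained networks look in the newest picture that a camera, given by its name, has taken for a name from the list of things; names that differ only in an ending like _2 or _b are one class to them, and where a whole thing is asked for, a point or a joint stands for the part that bears it (a point fixed in the world has none). Each returns a list of dicts, best first, with "score" (0 to 1); they miss things now and then, are a little off and sometimes report something else, mostly with a low value. They report only what shows in the picture. A call takes as long as a camera call.
- r.cut_out(camera, query): "mask" (384x512 bool, what is visible of it) and "bbox" ([left, top, width, height] in pixels, round what is visible of it).
- r.spot_point(camera, query): "centre" ([column, row] in pixels: a listed point, or the origin of a listed thing).
The state is a dict: "time_s": time; "joints": joint angles; "qd": joint speeds; "joint_torque": joint torques, N m; "tcp_pos": TCP position; "eef_rot": TCP orientation; "contact_force": force on the tool from outside, world axes, zero at the start; "moment": the same for the moment, N m; "gripper_width": finger opening in m.
Only numpy, scipy, OpenCV 4.12 (cv2) and the standard library are available. Lean on these libraries where they do the work, as an engineer would, in place of code of your own. Each camera call takes 0.05 s, during which the arm holds its last target.

## Task

The hinged vent flap on the bench stands open, leaning away from you. Take the hook pole from its rest, drop its hook into the ring eye of the flap and pull the flap shut against its rubber buffers until the spring catch clicks out behind it, gently: pull no harder than about 25 N and do not touch the flap with the hand. Then unhook the pole and lay it back in both forks of its rest as it lay before, leaving the other things alone.

Things in the scene. Friction and masses are not known exactly. Their poses are not given: they have to be found in the camera images.
- grip (a point): grip point of the loose hook pole (0.16 kg), in its wooden handle, 130 long x 22 wide x 28 high (x = -70 to 60). Axes are the pole's: x along it towards the hook, z up as it lies. On the same axis a 10 thick steel rod in front (to x = 165) and behind (to x = -112, then an 18 mm ball). It balances near this point. In the rest the axis is 80 mm above the bench
- prong (a point): middle of the hook of the pole: a straight prong 8 thick that points down (-z) at the front end of the pole, its middle line 170 mm in front of grip; it runs from the rod's axis to 46 mm below it. This point is 21 mm below the rod's axis
- eye (a point): centre of the steel ring eye on the front of the flap near its top: ring 42 across outside, hole 30, wire 6. In the flap's own frame (hinge at its origin, z up the panel) it is 32 mm in front (-x) of the panel's middle plane, 145 mm above the hinge and half-way across; the hole lies level when the flap stands open by 0.25 rad
- vent: the vent unit, screwed down, base 170 x 300 x 12; origin on the bench under the hinge line's middle. Its -x looks towards the robot: the flap is pulled shut towards -x. In front of the flap the stop frame has two uprights (y = 90 to 120 and -90 to -120, x between -23 and -45, up to 217 mm above the bench), a rubber buffer on each; a catch housing at y = -134 to -163, up to 210 mm
- hinge (a point): middle of the flap's hinge line, 60 mm above the bench, fixed to the vent unit, line along the unit's y. Flap panel 216 wide, 8 thick, 10 to 160 mm from the hinge. The stop frame (uprights, buffers, catch) was set by hand in its slots: the depth at which the flap is home differs by up to 7 mm either way and is not told, it must be felt
- flap (a joint): flap angle, rad: 0 = upright; grows as the top leans away from the robot (to 0.6). Home reads -0.07 to 0.07, as the stop frame is set. Stiff hinge (0.25 N m): stays where left. Up to 25 mm before home the catch resists with a few N at the eye; over the last 3 mm the buffers resist steeply (some 7 N per mm at the eye); 14 to 20 N lets the catch drop in. Let go before, the flap springs back
- catch (a joint): travel of the spring catch tongue in m: 0 = fully out; pushed back up to 0.012 while the flap's striker pin passes it; springs out to 0 behind the pin when the flap is home
- rest: the pole's rest, screwed down: foot plate 250 x 70 x 10 with two wire V forks (90 degrees, 48 wide, top 92 mm above the bench) at x = -90 and x = 100 mm in its frame. Origin on the bench. The pole lies along the rest's x, hook to +x, its axis 80 mm above the bench over the rest's y = 0, grip within 15 mm of the rest's origin in x
- disc_box: bystander: small grey cardboard box, 72 x 92 x 36, origin under its centre
- tape_measure: bystander: tape measure, 34 x 72 x 63, origin under its centre
- spur_gear: bystander: steel spur gear lying flat, 49 across, 21 high, origin under its centre

How it is judged:
By the outcome, as a careful person would: the job done as asked, in the order asked, and still so for the second after the job is handed in, with the robot touching nothing.
It also fails if it takes over 72 s, if anything falls off the work surface, if the arm or the gripper's body presses on something with over 40 N, if the wrist force passes 120 N, or if a joint passes its speed limit or range.

## Working session

There is one attempt and no reset: what is moved stays moved. The work goes in short steps, Python scripts to look and compute and a tool call to move; the robot and the scene stay as the last step left them, time stands still between calls to the robot, and variables do not carry over. Pictures are saved under pics/ and viewed, and the job is handed in when it is done.

Besides the shell and the picture viewer there is one more tool, called after ">>>" as name(argument=value, ...), one argument or row to a line, values as JSON. arm_command: Moves the arm, as the interface text tells. Shift numbers are shares of 0.02 m and turn numbers shares of 0.08 rad, none past 1 either way. Its arguments: {"type":"object","properties":{"plan":{"type":"array","items":{"type":"object","properties":{"dx":{"type":"number"},"dy":{"type":"number"},"dz":{"type":"number"},"wx":{"type":"number"},"wy":{"type":"number"},"wz":{"type":"number"}}}},"fingers":{"type":"number"},"force":{"type":"number"}},"required":["plan"]}

```bash
ls; mkdir -p pics; cat > h.py <<'E'
import numpy as np, cv2
from plant import r
def K(n):
    m=r.camera_model(n); f=192/np.tan(np.radians(m['vertical_fov'])/2)
    return f,m['cx'],m['cy'],np.array(m['R']),np.array(m['t'])
def ray(n,uv):
    f,cx,cy,R,t=K(n); d=R.T@np.array([(uv[0]-cx)/f,(uv[1]-cy)/f,1]); return -R.T@t,d
def deproj(n,uv,z):
    o,d=ray(n,uv); return o+d*z
def proj(n,X):
    f,cx,cy,R,t=K(n); c=R@np.array(X)+t; return np.array([f*c[0]/c[2]+cx,f*c[1]/c[2]+cy])
def tri(a,ua,b,ub):
    A=np.zeros((3,3));B=np.zeros(3);L=[]
    for n,u in((a,ua),(b,ub)):
        o,d=ray(n,u);d=d/np.linalg.norm(d);P=np.eye(3)-np.outer(d,d);A+=P;B+=P@o;L.append((o,P))
    X=np.linalg.solve(A,B); return X,[np.linalg.norm(P@(X-o)) for o,P in L]
def atz(n,uv,z):
    o,d=ray(n,uv); return o+d*(z-o[2])/d[2]
def save(img,name): cv2.imwrite('pics/'+name,img[:,:,::-1])
E
python3 - <<'E'
from h import *
np.set_printoptions(precision=4,suppress=True)
for n in('scene','top'):
    p,d=r.capture(n); save(p,n+'0.png'); np.savez('/tmp/%s0.npz'%n,p=p,d=d)
    m=r.camera_model(n); print(n,m)
    print('cam',-np.array(m['R']).T@np.array(m['t']))
    for q in('grip','prong','eye','hinge','vent','rest','disc_box','tape_measure','spur_gear'):
        s=r.spot_point(n,q); print(q,[(x['score'],x['centre']) for x in s[:2]])
print(r.get_state())
E
```

```text
pics
scene {'vertical_fov': 46.17027299654808, 'cx': 251.4008263511097, 'cy': 184.77508460887836, 'R': array([[-0.86  , -0.5101,  0.0165],
       [-0.2943,  0.4692, -0.8326],
       [ 0.417 , -0.7209, -0.5536]]), 't': array([0.4556, 0.2826, 1.2068])}
cam [-0.0282  0.9697  0.8959]
grip [(0.88, [328.0, 172.3])]
prong [(0.72, [289.6, 159.1])]
eye [(0.89, [208.1, 153.4])]
hinge [(0.57, [218.2, 196.9])]
vent [(0.92, [218.3, 211.2]), (0.38, [243.2, 168.3])]
rest [(0.63, [325.6, 189.9]), (0.15, [329.6, 171.1])]
disc_box [(0.88, [220.6, 288.5])]
tape_measure [(0.42, [243.2, 172.0]), (0.27, [325.0, 188.9])]
spur_gear [(0.7, [270.5, 247.2])]
top {'vertical_fov': 50.21712749533494, 'cx': 257.42371169354254, 'cy': 187.6673463714753, 'R': array([[-0.0166, -0.9998,  0.0145],
       [-0.9947,  0.0151, -0.1012],
       [ 0.101 , -0.0161, -0.9948]]), 't': array([-0.0232,  0.5817,  1.0981])}
cam [ 0.4674 -0.0143  1.1515]
grip [(0.79, [359.7, 253.7]), (0.69, [244.0, 134.9])]
prong [(0.6, [369.3, 189.3])]
eye [(0.63, [248.2, 134.3])]
hinge [(0.97, [244.6, 157.5]), (0.21, [145.1, 233.8])]
vent [(0.65, [242.7, 160.2])]
rest [(0.61, [353.2, 246.9]), (0.43, [332.7, 146.6])]
disc_box [(0.27, [331.8, 149.7])]
tape_measure [(0.93, [334.8, 148.0]), (0.23, [366.1, 189.3])]
spur_gear [(0.75, [224.7, 242.3])]
{'time_s': 1.0, 'joints': array([-51.3323,  20.5452,   0.6827,  -0.0018, -70.1366, -16.5079]), 'qd': array([-0.0259,  0.0318, -0.0296, -0.0088, -0.0181, -0.0359]), 'joint_torque': array([  0.0005, -58.2392,  29.3305,   7.0026,   0.0125,  -0.    ]), 'tcp_pos': array([ 0.2546, -0.6251,  0.2376]), 'eef_rot': array([-10.4106,  89.9981,  11.7485]), 'contact_force': array([-0.2612,  0.466 , -0.1829]), 'moment': array([-0.0194, -0.0015, -0.0113]), 'gripper_width': 0.08753297784187374}
```

View images.

View pics/scene0.png

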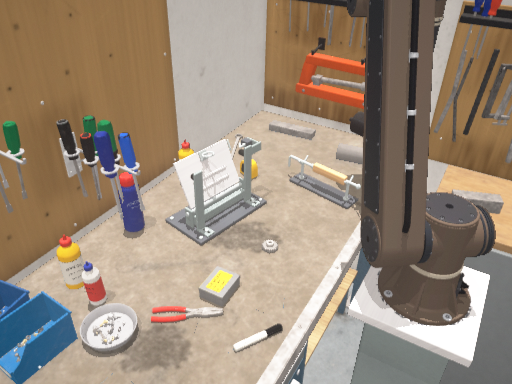

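View pics/top0.png

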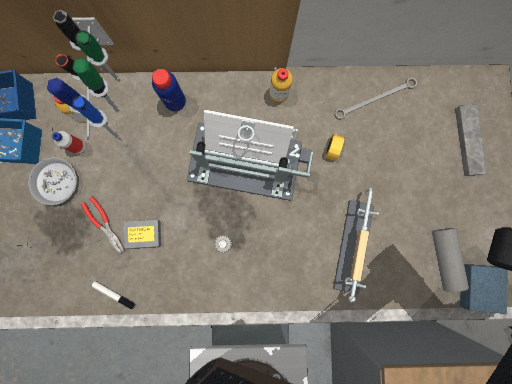

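```bash
python3 - <<'E'
from h import *
np.set_printoptions(precision=4,suppress=True)
P={'grip':([328.0,172.3],[359.7,253.7]),'prong':([289.6,159.1],[369.3,189.3]),'eye':([208.1,153.4],[248.2,134.3]),'hinge':([218.2,196.9],[244.6,157.5]),'vent':([218.3,211.2],[242.7,160.2]),'rest':([325.6,189.9],[353.2,246.9]),'gear':([270.5,247.2],[224.7,242.3]),'tape':([243.2,172],[334.8,148])}
for k,(a,b) in P.items(): print(k,*tri('scene',a,'top',b))
print(atz('scene',(220.6,288.5),0))
for n,x0,y0,x1,y1 in(('scene',140,100,380,280),('top',180,90,400,330)):
    p=np.load('/tmp/%s0.npz'%n)['p'][y0:y1,x0:x1]; s=3 if n=='scene' else 2.5
    save(cv2.resize(p,None,fx=s,fy=s,interpolation=cv2.INTER_CUBIC),n+'0c.png')
E
```

```text
grip [ 0.4005 -0.2931  0.0839] [np.float64(0.0004288482747041864), np.float64(0.00042884827470416947)]
prong [ 0.5674 -0.332   0.0645] [np.float64(0.0015802798253227869), np.float64(0.0015802798253229141)]
eye [ 0.6918 -0.009   0.2054] [np.float64(0.0021120755339237678), np.float64(0.002112075533923625)]
hinge [ 0.6581 -0.      0.0605] [np.float64(0.0026279551554912353), np.float64(0.002627955155491323)]
vent [0.6581 0.0052 0.0068] [np.float64(0.004662295544005176), np.float64(0.004662295544005155)]
rest [ 0.4091 -0.2992  0.0042] [np.float64(0.005501280603745116), np.float64(0.005501280603745201)]
gear [ 0.4307  0.0598 -0.0028] [np.float64(0.0023213691762488087), np.float64(0.0023213691762487268)]
tape [ 0.7026 -0.2505  0.0059] [np.float64(0.009835373196216362), np.float64(0.009835373196216279)]
[0.4614 0.2761 0.    ]
```

View pics/scene0c.png

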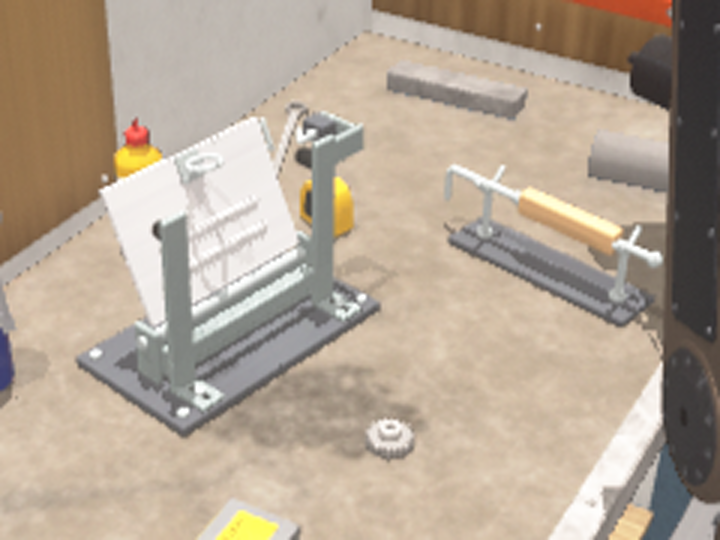

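View pics/top0c.png

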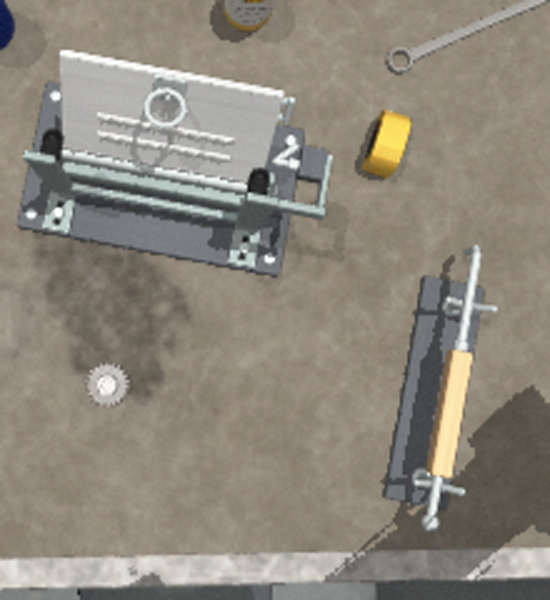

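```bash
python3 - <<'E'
from h import *
np.set_printoptions(precision=4,suppress=True)
D={n:np.load('/tmp/%s0.npz'%n) for n in('scene','top')}
def cloud(n,mask):
    f,cx,cy,R,t=K(n); v,u=np.nonzero(mask&(D[n]['d']>0)); z=D[n]['d'][v,u]
    return (np.c_[(u-cx)/f*z,(v-cy)/f*z,z]-t)@R
for n in D:
    hsv=cv2.cvtColor(D[n]['p'],cv2.COLOR_RGB2HSV)
    for q in('grip','eye','rest','vent'):
        s=r.cut_out(n,q)
        if not s: print(n,q,'none');continue
        print(n,q,s[0]['score'],s[0]['bbox']); m=s[0]['mask']; C=cloud(n,m)
        np.savez('/tmp/m_%s_%s.npz'%(n,q),m=m,C=C)
        if q=='grip':
            k=(C[:,2]>.05)&(C[:,2]<.12); C=C[k]; c=C.mean(0); U,S,V=np.linalg.svd(C-c); d=V[0]*np.sign(V[0][0])
            s_=(C-c)@d; print('pole',c,d,np.degrees(np.arctan2(d[1],d[0])),'ext',c+d*s_.min(),c+d*s_.max(), 'zmax',np.percentile(C[:,2],[50,90]))
        if q=='eye':
            # panel plane ransac over points z>.1
            C=C[(C[:,2]>.08)]; best=None; rng=np.random.default_rng(0)
            for i in range(500):
                a,b,c=C[rng.choice(len(C),3,0)]; nn=np.cross(b-a,c-a); nn/=np.linalg.norm(nn)+1e-9
                k=abs((C-a)@nn)<.003
                if best is None or k.sum()>best.sum(): best=k
            Pn=C[best]; c=Pn.mean(0); nn=np.linalg.svd(Pn-c)[2][2]; nn*=-np.sign(nn[0])
            print('panel',c,nn,best.sum(),len(C),'lean',np.arctan2(nn[2],np.hypot(*nn[:2])),'yaw',np.degrees(np.arctan2(-nn[1],-nn[0])))
            h=-(C-c)@nn; 
            k=((C-c)@nn>.02)&(C[:,2]>.18); print('ring pts',k.sum(),C[k].mean(0) if k.any() else '', C[k].min(0) if k.any() else '',C[k].max(0) if k.any() else '')
E
```

```text
scene grip 0.93 [289.1, 154.0, 73.2, 33.0]
pole [ 0.4076 -0.2905  0.086 ] [ 0.9735 -0.2267 -0.0295] -13.111548195021841 ext [ 0.2784 -0.2604  0.0899] [ 0.5737 -0.3292  0.081 ] zmax [0.0861 0.096 ]
scene eye 0.66 [173.5, 135.3, 66.1, 76.6]
panel [ 0.6959 -0.0059  0.1473] [-0.8814  0.1805  0.4366] 1631 2319 lean 0.4518059012854142 yaw -11.574574308296775
ring pts 60 [0.6708 0.0461 0.2066] [ 0.6381 -0.0261  0.1811] [0.7026 0.1282 0.2194]
scene rest 0.67 [292.6, 163.0, 63.1, 47.2]
scene vent 0.56 [167.2, 136.0, 100.4, 111.6]
top grip 0.73 [328.4, 135.0, 17.4, 24.2]
pole [ 0.6901 -0.2458  0.0596] [ 0.9574 -0.2871  0.0313] -16.69405720820909 ext [ 0.6652 -0.2383  0.0587] [ 0.7185 -0.2543  0.0605] zmax [0.0599 0.0646]
top eye 0.9 [200.8, 110.3, 98.3, 58.7]
panel [ 0.6979 -0.0062  0.1491] [-0.8797  0.1802  0.4401] 2834 3212 lean 0.4557092677897542 yaw -11.576998743406078
ring pts 91 [ 0.6828 -0.011   0.2074] [ 0.622  -0.0938  0.1929] [0.7054 0.0162 0.2147]
top rest 0.78 [336.7, 198.5, 40.4, 98.4]
top vent 0.68 [187.6, 110.9, 126.1, 89.7]
```

```bash
python3 - <<'E'
from h import *
np.set_printoptions(precision=4,suppress=True)
D={n:np.load('/tmp/%s0.npz'%n) for n in('scene','top')}
def full(n):
    f,cx,cy,R,t=K(n); v,u=np.mgrid[:384,:512]; z=D[n]['d']
    return (np.stack([(u-cx)/f*z,(v-cy)/f*z,z],-1)-t)@R
c0=np.array([.6969,-.006,.1482]); n0=np.array([-.8805,.1804,.438]); n0/=np.linalg.norm(n0)
yv=np.array([-n0[1],n0[0],0])*-1; yv/=np.linalg.norm(yv); zv=np.cross(n0,-yv)*1; zv*=np.sign(zv[2])
for n in D:
    X=full(n); ok=D[n]['d']>0
    rel=X-c0; dn=rel@n0; dy=rel@yv; dz=rel@zv
    pan=ok&(abs(dn)<.003)&(abs(dy)<.13)&(abs(dz)<.12)
    print(n,'panel y ext',np.percentile(dy[pan],[.5,99.5]),'z ext',np.percentile(dz[pan],[.5,99.5]), 'expect h150')
    rg=ok&(dn>.012)&(dn<.06)&(abs(dy)<.035)&(dz>.02)&(dz<.12)
    P=X[rg]; print('ring',rg.sum(),P.mean(0),P.min(0),P.max(0))
    u=np.nonzero(rg); print('px',u[1].min(),u[1].max(),u[0].min(),u[0].max())
    # circle in horizontal
    if len(P)>10:
        A=np.c_[2*P[:,:2],np.ones(len(P))]; s=np.linalg.lstsq(A,(P[:,:2]**2).sum(1),rcond=None)[0]; print('circ',s[:2],np.sqrt(s[2]+s[:2]@s[:2]))
    hsv=cv2.cvtColor(D[n]['p'],cv2.COLOR_RGB2HSV)
    w=ok&(hsv[...,0]>8)&(hsv[...,0]<25)&(hsv[...,1]>90)&(X[...,2]>.06)&(X[...,2]<.105)&(abs(X[...,0]-.4)<.09)&(abs(X[...,1]+.293)<.06)
    P=X[w]; c=P.mean(0); d=np.linalg.svd(P-c)[2][0]; d*=np.sign(d[0]); s=(P-c)@d
    print('handle',len(P),c,d,np.degrees(np.arctan2(d[1],d[0])),'mid',c+d*(s.min()+s.max())/2,'len',np.ptp(s),'ztop',np.percentile(P[:,2],[5,50,95]))
    # all pole pts (z>.07) near line
    g=ok&(abs((X-c)@np.array([-d[1],d[0],0]))<.011)&(X[...,2]>.072)&(X[...,2]<.12)
    s=(X[g]-c)@d; s=s[(s>-.2)&(s<.25)]; print('pole ext',s.min(),s.max(), c+d*s.min(), c+d*s.max())
E
```

```text
scene panel y ext [-0.1164  0.1214] z ext [-0.1133  0.0652] expect h150
ring 45 [ 0.6899 -0.0032  0.2079] [ 0.673  -0.0261  0.2017] [0.7088 0.015  0.214 ]
px 202 214 151 157
circ [ 0.6915 -0.0048] 0.01784614477607753
handle 203 [ 0.3947 -0.2833  0.0818] [ 0.9777 -0.2099 -0.011 ] -12.117555070579735 mid [ 0.3967 -0.2837  0.0817] len 0.12741393444733826 ztop [0.0705 0.0819 0.0931]
pole ext -0.11877236988421676 0.17987289663905803 [ 0.2786 -0.2584  0.0831] [ 0.5706 -0.321   0.0798]
top panel y ext [-0.1167  0.1075] z ext [-0.1144  0.0659] expect h150
ring 113 [ 0.6929 -0.0043  0.2072] [ 0.6747 -0.0239  0.1956] [0.7127 0.0162 0.2147]
px 237 254 125 140
circ [ 0.693  -0.0041] 0.01742618469314025
handle 143 [ 0.398  -0.2823  0.0864] [ 0.9786 -0.2058 -0.0031] -11.87797390829049 mid [ 0.3992 -0.2826  0.0864] len 0.12715970743415542 ztop [0.0755 0.0882 0.0945]
pole ext -0.11848428773642196 0.17880138331131173 [ 0.2821 -0.2579  0.0868] [ 0.573  -0.3191  0.0859]
```

```bash
python3 - <<'E'
from h import *
np.set_printoptions(precision=4,suppress=True)
ims=[]
for n,x0,y0 in(('scene',280,140),('top',325,180)):
    p=np.load('/tmp/%s0.npz'%n)['p'].copy(); s=6
    c=cv2.resize(p[y0:y0+(70 if n=='scene' else 125),x0:x0+(90 if n=='scene' else 60)],None,fx=s,fy=s,interpolation=cv2.INTER_NEAREST)
    for X,col in(((.4035,-.2846,.08),(255,0,0)),((.4005,-.2931,.08),(0,0,255))):
        yaw=np.radians(-12.3); d=np.array([np.cos(yaw),np.sin(yaw),0]); 
        for k in(-.07,0,.06,.165,-.121):
            u=(proj(n,np.array(X)+k*d)-[x0,y0]+.5)*s; cv2.circle(c,tuple(int(a) for a in u),3,col,-1)
        print(n,proj(n,X))
    c=cv2.copyMakeBorder(c,0,max(0,750-c.shape[0]),0,0,cv2.BORDER_CONSTANT)[:750]; ims.append(c)
o=np.hstack(ims); o=cv2.resize(o,None,fx=.8,fy=.8); print(o.shape); save(o,'pole.png')
E
```

```text
scene [326.2195 174.1251]
scene [328.0046 173.2509]
top [355.9134 252.3586]
top [359.2214 253.4688]
(600, 720, 3)
```

View pics/pole.png

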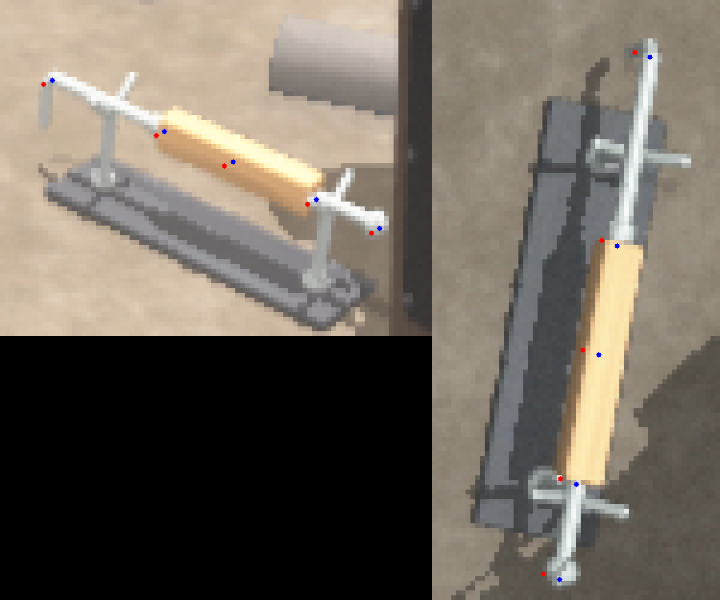

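```bash
python3 - <<'E'
from h import *
np.set_printoptions(precision=4,suppress=True)
ims=[]
yaw=np.radians(-11.6); xv=np.array([np.cos(yaw),np.sin(yaw),0]); yv=np.array([-np.sin(yaw),np.cos(yaw),0]); zz=np.array([0,0,1])
th=.454-.25; ex=xv*np.cos(th)-zz*np.sin(th)
for n,x0,y0 in(('scene',180,130),('top',220,105)):
    p=np.load('/tmp/%s0.npz'%n)['p'].copy(); s=7
    c=cv2.resize(p[y0:y0+55,x0:x0+55],None,fx=s,fy=s,interpolation=cv2.INTER_NEAREST)
    for X,col in(((.693,-.0043,.206),(255,0,0)),((.6918,-.009,.2054),(0,0,255))):
        for a in np.linspace(0,2*np.pi,40):
            Q=np.array(X)+.018*(np.cos(a)*ex+np.sin(a)*yv)
            u=(proj(n,Q)-[x0,y0]+.5)*s; cv2.circle(c,tuple(int(q) for q in u),1,col,-1)
    ims.append(c)
save(np.hstack(ims),'eye.png')
E
```

```text
(no output)
```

View pics/eye.png

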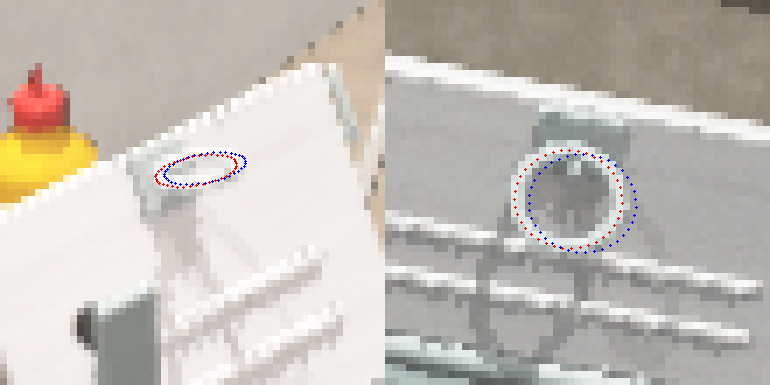

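```bash
cat >> h.py <<'E'
from scipy.spatial.transform import Rotation as Ro
def pose():
    s=r.get_state(); return np.array(s['tcp_pos']),Ro.from_euler('xyz',s['eef_rot'],degrees=True),s
def down(yaw): return Ro.from_euler('z',yaw,degrees=True)*Ro.from_euler('y',90,degrees=True)
def go(p1,R1,n=None,v=.019,p0=None,R0=None):
    p,Rc,s=pose()
    if p0 is not None:p=p0
    if R0 is not None:Rc=R0
    w=(Rc.inv()*R1).as_rotvec(); D=np.array(p1)-p
    if n is None: n=int(np.ceil(max(np.linalg.norm(D)/v,np.abs(w).max()/.079,1)))
    print('n',n,'D',D.round(4),'w',w.round(4))
    for i in range(n):
        Ri=Rc*Ro.from_rotvec(w*i/n); d=Ri.inv().apply(D/n)/.02
        print('{'+','.join('"%s":%.2f'%(k,x) for k,x in zip(('dx','dy','dz','wx','wy','wz'),list(d)+list(w/n/.08)) if abs(x)>.004)+'}',end=',')
    print()
E
python3 - <<'E'
from h import *
p,R,s=pose(); print(R.as_matrix().round(3))
go([.401,-.293,.17],down(-12.6))
E
```

```text
[[ 0.    -0.377  0.926]
 [-0.     0.926  0.377]
 [-1.    -0.     0.   ]]
n 20 D [ 0.1464  0.3321 -0.0676] w [6.068e-01 0.000e+00 1.000e-04]
{"dx":0.17,"dy":0.63,"dz":0.65,"wx":0.38},{"dx":0.17,"dy":0.65,"dz":0.63,"wx":0.38},{"dx":0.17,"dy":0.67,"dz":0.61,"wx":0.38},{"dx":0.17,"dy":0.69,"dz":0.59,"wx":0.38},{"dx":0.17,"dy":0.71,"dz":0.57,"wx":0.38},{"dx":0.17,"dy":0.72,"dz":0.55,"wx":0.38},{"dx":0.17,"dy":0.74,"dz":0.53,"wx":0.38},{"dx":0.17,"dy":0.75,"dz":0.50,"wx":0.38},{"dx":0.17,"dy":0.77,"dz":0.48,"wx":0.38},{"dx":0.17,"dy":0.78,"dz":0.46,"wx":0.38},{"dx":0.17,"dy":0.80,"dz":0.43,"wx":0.38},{"dx":0.17,"dy":0.81,"dz":0.41,"wx":0.38},{"dx":0.17,"dy":0.82,"dz":0.38,"wx":0.38},{"dx":0.17,"dy":0.83,"dz":0.36,"wx":0.38},{"dx":0.17,"dy":0.84,"dz":0.33,"wx":0.38},{"dx":0.17,"dy":0.85,"dz":0.31,"wx":0.38},{"dx":0.17,"dy":0.86,"dz":0.28,"wx":0.38},{"dx":0.17,"dy":0.87,"dz":0.26,"wx":0.38},{"dx":0.17,"dy":0.88,"dz":0.23,"wx":0.38},{"dx":0.17,"dy":0.88,"dz":0.20,"wx":0.38},
```

>>> arm_command(
  plan=[
    {"dx":0.17,"dy":0.63,"dz":0.65,"wx":0.38},
    {"dx":0.17,"dy":0.65,"dz":0.63,"wx":0.38},
    {"dx":0.17,"dy":0.67,"dz":0.61,"wx":0.38},
    {"dx":0.17,"dy":0.69,"dz":0.59,"wx":0.38},
    {"dx":0.17,"dy":0.71,"dz":0.57,"wx":0.38},
    {"dx":0.17,"dy":0.72,"dz":0.55,"wx":0.38},
    {"dx":0.17,"dy":0.74,"dz":0.53,"wx":0.38},
    {"dx":0.17,"dy":0.75,"dz":0.5,"wx":0.38},
    {"dx":0.17,"dy":0.77,"dz":0.48,"wx":0.38},
    {"dx":0.17,"dy":0.78,"dz":0.46,"wx":0.38},
    {"dx":0.17,"dy":0.8,"dz":0.43,"wx":0.38},
    {"dx":0.17,"dy":0.81,"dz":0.41,"wx":0.38},
    {"dx":0.17,"dy":0.82,"dz":0.38,"wx":0.38},
    {"dx":0.17,"dy":0.83,"dz":0.36,"wx":0.38},
    {"dx":0.17,"dy":0.84,"dz":0.33,"wx":0.38},
    {"dx":0.17,"dy":0.85,"dz":0.31,"wx":0.38},
    {"dx":0.17,"dy":0.86,"dz":0.28,"wx":0.38},
    {"dx":0.17,"dy":0.87,"dz":0.26,"wx":0.38},
    {"dx":0.17,"dy":0.88,"dz":0.23,"wx":0.38},
    {"dx":0.17,"dy":0.88,"dz":0.2,"wx":0.38},
  ],
)

```text
schema error: expected keys dx, dy, dz, wx, wy, wz
```

```bash
python3 - <<'E'
from h import *
go([.401,-.293,.072],down(-12.7))
p,d=r.capture('top'); save(cv2.resize(p[120:330,230:460],None,fx=2.5,fy=2.5),'t1.png')
E
```

```text
n 21 D [ 0.1464  0.3321 -0.1656] w [6.085e-01 0.000e+00 1.000e-04]
{"dx":0.39,"dy":0.60,"dz":0.62,"wx":0.36},{"dx":0.39,"dy":0.62,"dz":0.60,"wx":0.36},{"dx":0.39,"dy":0.64,"dz":0.59,"wx":0.36},{"dx":0.39,"dy":0.65,"dz":0.57,"wx":0.36},{"dx":0.39,"dy":0.67,"dz":0.55,"wx":0.36},{"dx":0.39,"dy":0.68,"dz":0.53,"wx":0.36},{"dx":0.39,"dy":0.70,"dz":0.51,"wx":0.36},{"dx":0.39,"dy":0.71,"dz":0.49,"wx":0.36},{"dx":0.39,"dy":0.73,"dz":0.47,"wx":0.36},{"dx":0.39,"dy":0.74,"dz":0.45,"wx":0.36},{"dx":0.39,"dy":0.75,"dz":0.42,"wx":0.36},{"dx":0.39,"dy":0.77,"dz":0.40,"wx":0.36},{"dx":0.39,"dy":0.78,"dz":0.38,"wx":0.36},{"dx":0.39,"dy":0.79,"dz":0.36,"wx":0.36},{"dx":0.39,"dy":0.80,"dz":0.33,"wx":0.36},{"dx":0.39,"dy":0.81,"dz":0.31,"wx":0.36},{"dx":0.39,"dy":0.82,"dz":0.29,"wx":0.36},{"dx":0.39,"dy":0.82,"dz":0.26,"wx":0.36},{"dx":0.39,"dy":0.83,"dz":0.24,"wx":0.36},{"dx":0.39,"dy":0.84,"dz":0.21,"wx":0.36},{"dx":0.39,"dy":0.84,"dz":0.19,"wx":0.36},
```

View pics/t1.png

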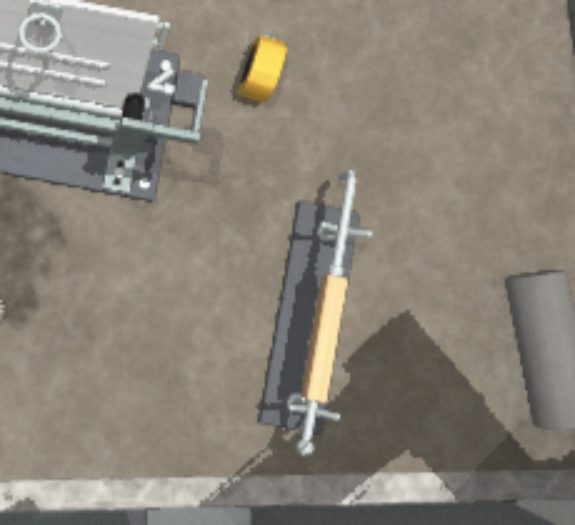

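>>> arm_command(
  plan=[
    {"dx":0.17,"dy":0.63,"dz":0.65,"wx":0.38,"wy":0,"wz":0},
    {"dx":0.17,"dy":0.65,"dz":0.63,"wx":0.38,"wy":0,"wz":0},
    {"dx":0.17,"dy":0.67,"dz":0.61,"wx":0.38,"wy":0,"wz":0},
    {"dx":0.17,"dy":0.69,"dz":0.59,"wx":0.38,"wy":0,"wz":0},
    {"dx":0.17,"dy":0.71,"dz":0.57,"wx":0.38,"wy":0,"wz":0},
    {"dx":0.17,"dy":0.72,"dz":0.55,"wx":0.38,"wy":0,"wz":0},
    {"dx":0.17,"dy":0.74,"dz":0.53,"wx":0.38,"wy":0,"wz":0},
    {"dx":0.17,"dy":0.75,"dz":0.5,"wx":0.38,"wy":0,"wz":0},
    {"dx":0.17,"dy":0.77,"dz":0.48,"wx":0.38,"wy":0,"wz":0},
    {"dx":0.17,"dy":0.78,"dz":0.46,"wx":0.38,"wy":0,"wz":0},
    {"dx":0.17,"dy":0.8,"dz":0.43,"wx":0.38,"wy":0,"wz":0},
    {"dx":0.17,"dy":0.81,"dz":0.41,"wx":0.38,"wy":0,"wz":0},
    {"dx":0.17,"dy":0.82,"dz":0.38,"wx":0.38,"wy":0,"wz":0},
    {"dx":0.17,"dy":0.83,"dz":0.36,"wx":0.38,"wy":0,"wz":0},
    {"dx":0.17,"dy":0.84,"dz":0.33,"wx":0.38,"wy":0,"wz":0},
    {"dx":0.17,"dy":0.85,"dz":0.31,"wx":0.38,"wy":0,"wz":0},
    {"dx":0.17,"dy":0.86,"dz":0.28,"wx":0.38,"wy":0,"wz":0},
    {"dx":0.17,"dy":0.87,"dz":0.26,"wx":0.38,"wy":0,"wz":0},
    {"dx":0.17,"dy":0.88,"dz":0.23,"wx":0.38,"wy":0,"wz":0},
    {"dx":0.17,"dy":0.88,"dz":0.2,"wx":0.38,"wy":0,"wz":0},
  ],
)

```text
time_s: 3.12
tcp_pos: [0.4106, -0.2842, 0.1683]
eef_rot: [-25.3, 89.6, -40.0]
contact_force: [1.0, -0.0, -0.4]
gripper_width: 0.0877
```

```bash
sed -i "s/ if abs(x)>.004)+/)+/" h.py; python3 - <<'E'
from h import *
go([.401,-.293,.115],down(-12.6))
p,R,s=pose(); print(s['tcp_pos'],s['contact_force'],s['time_s'])
E
```

```text
n 3 D [-0.0096 -0.0088 -0.0533] w [-0.0354  0.0059  0.0029]
{"dx":0.89,"dy":-0.18,"dz":-0.12,"wx":-0.15,"wy":0.02,"wz":0.01},{"dx":0.89,"dy":-0.18,"dz":-0.12,"wx":-0.15,"wy":0.02,"wz":0.01},{"dx":0.89,"dy":-0.18,"dz":-0.12,"wx":-0.15,"wy":0.02,"wz":0.01},
[ 0.41061873 -0.28418415  0.16828237] [ 1.00239386 -0.00723449 -0.37561946] 3.1167
```

>>> arm_command(
  plan=[
    {"dx":0.85,"dy":-0.18,"dz":-0.12,"wx":-0.15,"wy":0.02,"wz":0.01},
    {"dx":0.85,"dy":-0.18,"dz":-0.12,"wx":-0.15,"wy":0.02,"wz":0.01},
    {"dx":0.8,"dy":-0.18,"dz":-0.12,"wx":-0.15,"wy":0.02,"wz":0.01},
    {"dx":0,"dy":0,"dz":0,"wx":0,"wy":0,"wz":0},
    {"dx":0,"dy":0,"dz":0,"wx":0,"wy":0,"wz":0},
  ],
)

```text
time_s: 3.53
tcp_pos: [0.4043, -0.2902, 0.1184]
eef_rot: [-6.8, 89.7, -19.1]
contact_force: [0.3, 0.0, 0.6]
gripper_width: 0.0878
```

```bash
python3 - <<'E'
from h import *
go([.401,-.293,.072],down(-12.6))
p,R,s=pose(); print(s['tcp_pos'],s['contact_force'],s['time_s'])
a,d=r.capture('top'); b,d=r.capture('scene')
x=[cv2.resize(a[180:320,310:410],None,fx=4,fy=4),cv2.resize(b[130:230,270:370],None,fx=4,fy=4)]
x[1]=cv2.copyMakeBorder(x[1],0,160,0,0,0); save(np.hstack(x),'g1.png')
E
```

```text
n 3 D [-0.0033 -0.0028 -0.0464] w [0.0052 0.0058 0.0007]
{"dx":0.77,"dy":-0.06,"dz":-0.05,"wx":0.02,"wy":0.02,"wz":0.00},{"dx":0.77,"dy":-0.06,"dz":-0.05,"wx":0.02,"wy":0.02,"wz":0.00},{"dx":0.77,"dy":-0.06,"dz":-0.05,"wx":0.02,"wy":0.02,"wz":0.00},
[ 0.4043016  -0.29017462  0.11842575] [0.33239364 0.001178   0.57794838] 3.5333
```

View pics/g1.png

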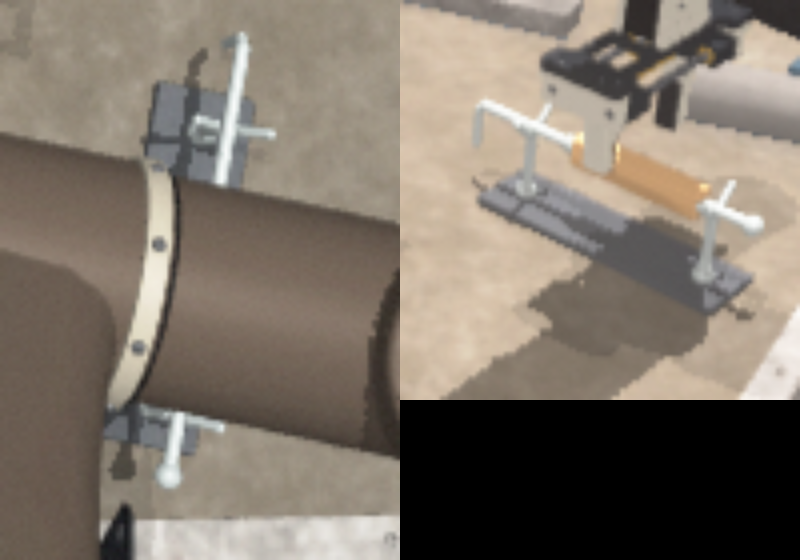

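>>> arm_command(
  plan=[
    {"dx":0.8,"dy":-0.06,"dz":-0.05,"wx":0.02,"wy":0.02,"wz":0},
    {"dx":0.8,"dy":-0.06,"dz":-0.05,"wx":0.02,"wy":0.02,"wz":0},
    {"dx":0.65,"dy":-0.06,"dz":-0.05,"wx":0,"wy":0,"wz":0},
    {"dx":0,"dy":0,"dz":0,"wx":0,"wy":0,"wz":0},
    {"dx":0,"dy":0,"dz":0,"wx":0,"wy":0,"wz":0},
  ],
)

```text
time_s: 4.05
tcp_pos: [0.4056, -0.2949, 0.0786]
eef_rot: [-8.2, 89.2, -20.7]
contact_force: [-0.5, 0.1, 1.6]
gripper_width: 0.0875
```

```bash
python3 - <<'E'
from h import *
go([.401,-.293,.072],down(-12.6))
p,R,s=pose(); print(s['tcp_pos'],s['contact_force'],s['time_s'])
E
```

```text
n 1 D [-0.0046  0.0019 -0.0066] w [0.0006 0.014  0.002 ]
{"dx":0.32,"dy":0.04,"dz":-0.25,"wx":0.01,"wy":0.18,"wz":0.03},
[ 0.40562293 -0.29486951  0.07856711] [-0.45757324  0.09491854  1.60764645] 4.05
```

>>> arm_command(
  plan=[
    {"dx":0.32,"dy":0.05,"dz":-0.25,"wx":0.01,"wy":0.18,"wz":0.03},
    {"dx":0,"dy":0,"dz":0,"wx":0,"wy":0,"wz":0},
  ],
)

```text
time_s: 4.22
tcp_pos: [0.4019, -0.293, 0.0738]
eef_rot: [12.8, 89.9, 0.1]
contact_force: [0.9, 0.1, -0.6]
gripper_width: 0.0877
```

```bash
python3 - <<'E'
from h import *
go([.401,-.293,.072],down(-12.6))
p,R,s=pose(); print(s['tcp_pos'],s['contact_force'],s['time_s'])
E
```

```text
n 1 D [-0.0009  0.     -0.0018] w [-0.0003  0.0012 -0.0003]
{"dx":0.09,"dy":-0.01,"dz":-0.05,"wx":-0.00,"wy":0.02,"wz":-0.00},
[ 0.40192282 -0.29301952  0.07375188] [ 0.85066122  0.06266842 -0.62769411] 4.2167
```

>>> arm_command(
  plan=[
    {"dx":0.09,"dy":0,"dz":-0.05,"wx":0,"wy":0,"wz":0},
    {"dx":0,"dy":0,"dz":0,"wx":0,"wy":0,"wz":0},
    {"dx":0,"dy":0,"dz":0,"wx":0,"wy":0,"wz":0},
    {"dx":0,"dy":0,"dz":0,"wx":0,"wy":0,"wz":0},
    {"dx":0,"dy":0,"dz":0,"wx":0,"wy":0,"wz":0},
    {"dx":0,"dy":0,"dz":0,"wx":0,"wy":0,"wz":0},
  ],
  fingers=1,
  force=55,
)

```text
time_s: 4.72
tcp_pos: [0.4025, -0.2931, 0.0741]
eef_rot: [-1.3, 89.7, -13.9]
contact_force: [-0.3, 1.0, 0.1]
gripper_width: 0.0529
```

>>> arm_command(
  plan=[
    {"dx":0,"dy":0,"dz":0,"wx":0,"wy":0,"wz":0},
    {"dx":0,"dy":0,"dz":0,"wx":0,"wy":0,"wz":0},
    {"dx":0,"dy":0,"dz":0,"wx":0,"wy":0,"wz":0},
    {"dx":0,"dy":0,"dz":0,"wx":0,"wy":0,"wz":0},
    {"dx":0,"dy":0,"dz":0,"wx":0,"wy":0,"wz":0},
    {"dx":0,"dy":0,"dz":0,"wx":0,"wy":0,"wz":0},
  ],
)

```text
time_s: 5.22
tcp_pos: [0.4026, -0.2942, 0.0747]
eef_rot: [-18.4, 89.7, -30.9]
contact_force: [0.1, -0.9, -1.2]
gripper_width: 0.0217
```

>>> arm_command(
  plan=[
    {"dx":-0.2,"dy":0,"dz":0,"wx":0,"wy":0,"wz":0},
    {"dx":-0.5,"dy":0,"dz":0,"wx":0,"wy":0,"wz":0},
    {"dx":-0.9,"dy":0,"dz":0,"wx":0,"wy":0,"wz":0},
    {"dx":-0.9,"dy":0,"dz":0,"wx":0,"wy":0,"wz":0},
    {"dx":-0.9,"dy":0,"dz":0,"wx":0,"wy":0,"wz":0},
    {"dx":-0.8,"dy":0,"dz":0,"wx":0,"wy":0,"wz":0},
    {"dx":0,"dy":0,"dz":0,"wx":0,"wy":0,"wz":0},
  ],
)

```text
time_s: 5.8
tcp_pos: [0.3992, -0.2923, 0.1603]
eef_rot: [165.9, 89.8, 153.2]
contact_force: [1.3, -0.1, -1.1]
gripper_width: 0.0216
```

```bash
python3 - <<'E'
from h import *
p,R,s=pose(); print(s['tcp_pos'],s['contact_force'],s['moment'],s['time_s'],R.as_matrix().round(3))
a,d=r.capture('top'); b,d=r.capture('scene')
x=[cv2.resize(a[180:320,310:410],None,fx=4,fy=4),cv2.resize(b[110:230,270:370],None,fx=4,fy=4)]
x[1]=cv2.copyMakeBorder(x[1],0,80,0,0,0); save(np.hstack(x),'g2.png')
E
```

```text
[ 0.39919031 -0.29225771  0.16029182] [ 1.3100355  -0.12162198 -1.1323771 ] [-0.07127126 -0.25646409 -0.01697316] 5.8 [[-0.003  0.219  0.976]
 [ 0.001  0.976 -0.219]
 [-1.     0.001 -0.003]]
```

View pics/g2.png

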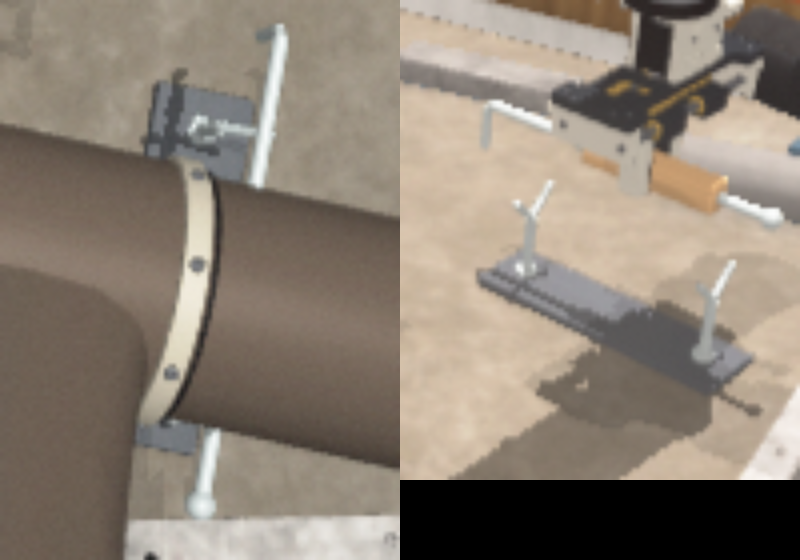

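```bash
python3 - <<'E'
from h import *
p,R,s=pose()
go([.40,-.29,.285],down(-12.6))
go([.527,.029,.285],down(-11.6),p0=np.array([.40,-.29,.285]),R0=down(-12.6))
E
```

```text
n 7 D [0.0021 0.0016 0.1275] w [-0.0015 -0.006  -0.0017]
{"dx":-0.91,"dy":0.02,"dz":0.01,"wx":-0.00,"wy":-0.01,"wz":-0.00},{"dx":-0.91,"dy":0.02,"dz":0.01,"wx":-0.00,"wy":-0.01,"wz":-0.00},{"dx":-0.91,"dy":0.02,"dz":0.01,"wx":-0.00,"wy":-0.01,"wz":-0.00},{"dx":-0.91,"dy":0.02,"dz":0.01,"wx":-0.00,"wy":-0.01,"wz":-0.00},{"dx":-0.91,"dy":0.02,"dz":0.01,"wx":-0.00,"wy":-0.01,"wz":-0.00},{"dx":-0.91,"dy":0.01,"dz":0.01,"wx":-0.00,"wy":-0.01,"wz":-0.00},{"dx":-0.91,"dy":0.01,"dz":0.01,"wx":-0.00,"wy":-0.01,"wz":-0.00},
n 19 D [0.127 0.319 0.   ] w [-0.0175  0.      0.    ]
{"dx":0.00,"dy":0.89,"dz":0.14,"wx":-0.01,"wy":0.00,"wz":0.00},{"dx":0.00,"dy":0.89,"dz":0.14,"wx":-0.01,"wy":0.00,"wz":0.00},{"dx":0.00,"dy":0.89,"dz":0.14,"wx":-0.01,"wy":0.00,"wz":0.00},{"dx":0.00,"dy":0.89,"dz":0.15,"wx":-0.01,"wy":0.00,"wz":0.00},{"dx":0.00,"dy":0.89,"dz":0.15,"wx":-0.01,"wy":0.00,"wz":0.00},{"dx":0.00,"dy":0.89,"dz":0.15,"wx":-0.01,"wy":0.00,"wz":0.00},{"dx":0.00,"dy":0.89,"dz":0.15,"wx":-0.01,"wy":0.00,"wz":0.00},{"dx":0.00,"dy":0.89,"dz":0.15,"wx":-0.01,"wy":0.00,"wz":0.00},{"dx":0.00,"dy":0.89,"dz":0.15,"wx":-0.01,"wy":0.00,"wz":0.00},{"dx":0.00,"dy":0.89,"dz":0.15,"wx":-0.01,"wy":0.00,"wz":0.00},{"dx":0.00,"dy":0.89,"dz":0.15,"wx":-0.01,"wy":0.00,"wz":0.00},{"dx":0.00,"dy":0.89,"dz":0.15,"wx":-0.01,"wy":0.00,"wz":0.00},{"dx":0.00,"dy":0.89,"dz":0.15,"wx":-0.01,"wy":0.00,"wz":0.00},{"dx":0.00,"dy":0.89,"dz":0.15,"wx":-0.01,"wy":0.00,"wz":0.00},{"dx":0.00,"dy":0.89,"dz":0.15,"wx":-0.01,"wy":0.00,"wz":0.00},{"dx":0.00,"dy":0.89,"dz":0.16,"wx":-0.01,"wy":0.00,"wz":0.00},{"dx":0.00,"dy":0.89,"dz":0.16,"wx":-0.01,"wy":0.00,"wz":0.00},{"dx":0.00,"dy":0.89,"dz":0.16,"wx":-0.01,"wy":0.00,"wz":0.00},{"dx":0.00,"dy":0.89,"dz":0.16,"wx":-0.01,"wy":0.00,"wz":0.00},
```

>>> arm_command(
  plan=[
    {"dx":-0.9,"dy":0,"dz":0,"wx":0,"wy":0,"wz":0},
    {"dx":-0.9,"dy":0,"dz":0,"wx":0,"wy":0,"wz":0},
    {"dx":-0.9,"dy":0,"dz":0,"wx":0,"wy":0,"wz":0},
    {"dx":-0.9,"dy":0,"dz":0,"wx":0,"wy":0,"wz":0},
    {"dx":-0.9,"dy":0,"dz":0,"wx":0,"wy":0,"wz":0},
    {"dx":-0.9,"dy":0,"dz":0,"wx":0,"wy":0,"wz":0},
    {"dx":-0.3,"dy":0,"dz":0,"wx":0,"wy":0,"wz":0},
    {"dx":0,"dy":0,"dz":0,"wx":0,"wy":0,"wz":0},
  ],
)

```text
time_s: 6.57
tcp_pos: [0.3932, -0.2887, 0.2635]
eef_rot: [164.9, 88.4, 152.0]
contact_force: [-0.3, -0.1, -1.4]
gripper_width: 0.0219
```

>>> arm_command(
  plan=[
    {"dx":0,"dy":0.3,"dz":0.05,"wx":0,"wy":0,"wz":0},
    {"dx":0,"dy":0.6,"dz":0.1,"wx":0,"wy":0,"wz":0},
    {"dx":0,"dy":0.9,"dz":0.15,"wx":0,"wy":0,"wz":0},
    {"dx":0,"dy":0.9,"dz":0.15,"wx":0,"wy":0,"wz":0},
    {"dx":0,"dy":0.9,"dz":0.15,"wx":0,"wy":0,"wz":0},
    {"dx":0,"dy":0.9,"dz":0.15,"wx":0,"wy":0,"wz":0},
    {"dx":0,"dy":0.9,"dz":0.15,"wx":0,"wy":0,"wz":0},
    {"dx":0,"dy":0.9,"dz":0.15,"wx":0,"wy":0,"wz":0},
    {"dx":0,"dy":0.9,"dz":0.15,"wx":0,"wy":0,"wz":0},
    {"dx":0,"dy":0.9,"dz":0.15,"wx":0,"wy":0,"wz":0},
    {"dx":0,"dy":0.9,"dz":0.15,"wx":0,"wy":0,"wz":0},
    {"dx":0,"dy":0.9,"dz":0.15,"wx":0,"wy":0,"wz":0},
    {"dx":0,"dy":0.9,"dz":0.15,"wx":0,"wy":0,"wz":0},
    {"dx":0,"dy":0.6,"dz":0.1,"wx":0,"wy":0,"wz":0},
    {"dx":0,"dy":0.3,"dz":0.05,"wx":0,"wy":0,"wz":0},
    {"dx":0,"dy":0,"dz":0,"wx":0,"wy":0,"wz":0},
  ],
)

```text
time_s: 7.9
tcp_pos: [0.472, -0.0656, 0.2359]
eef_rot: [-163.2, 85.8, -177.5]
contact_force: [-2.0, -12.1, 1.0]
gripper_width: 0.0267
```

```bash
python3 - <<'E'
from h import *
p,R,s=pose(); print(s['tcp_pos'],s['contact_force'],s['time_s'],s['gripper_width'],R.as_matrix().round(3))
go([.527,.029,.285],down(-11.6))
E
```

```text
[ 0.4720014  -0.06557807  0.23586201] [ -2.03390192 -12.14901234   1.04730713] 7.9 0.026715097146214055 [[-0.073  0.246  0.966]
 [-0.003  0.969 -0.247]
 [-0.997 -0.021 -0.07 ]]
n 7 D [0.055  0.0946 0.0491] w [-0.0469 -0.0709  0.0196]
{"dx":-0.38,"dy":0.74,"dz":0.19,"wx":-0.08,"wy":-0.13,"wz":0.04},{"dx":-0.38,"dy":0.74,"dz":0.20,"wx":-0.08,"wy":-0.13,"wz":0.04},{"dx":-0.37,"dy":0.74,"dz":0.21,"wx":-0.08,"wy":-0.13,"wz":0.04},{"dx":-0.37,"dy":0.74,"dz":0.21,"wx":-0.08,"wy":-0.13,"wz":0.04},{"dx":-0.36,"dy":0.74,"dz":0.22,"wx":-0.08,"wy":-0.13,"wz":0.04},{"dx":-0.36,"dy":0.74,"dz":0.23,"wx":-0.08,"wy":-0.13,"wz":0.04},{"dx":-0.36,"dy":0.74,"dz":0.24,"wx":-0.08,"wy":-0.13,"wz":0.04},
```

```bash
python3 - <<'E'
from h import *
a,d=r.capture('top'); b,d=r.capture('scene')
x=[cv2.resize(a[100:240,190:350],None,fx=2.5,fy=2.5),cv2.resize(b[100:240,150:310],None,fx=2.5,fy=2.5)]
save(np.hstack(x),'h1.png')
E
```

```text
(no output)
```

View pics/h1.png

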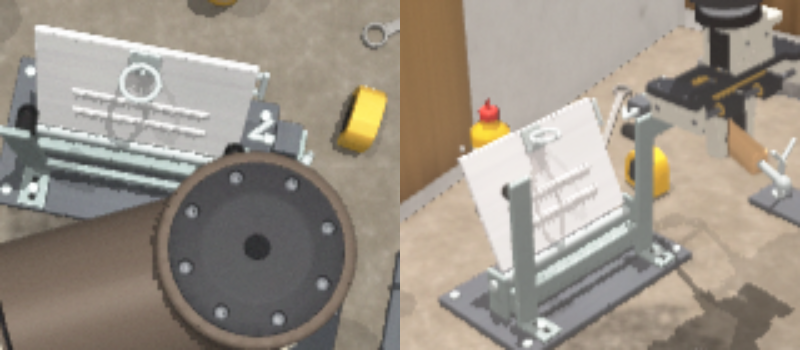

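>>> arm_command(
  plan=[
    {"dx":0,"dy":-0.3,"dz":0,"wx":0,"wy":0,"wz":0},
    {"dx":0,"dy":-0.2,"dz":0,"wx":0,"wy":0,"wz":0},
    {"dx":0,"dy":0,"dz":0,"wx":0,"wy":0,"wz":0},
  ],
)

```text
time_s: 8.25
tcp_pos: [0.4658, -0.0782, 0.2317]
eef_rot: [-159.9, 85.2, -174.4]
contact_force: [0.5, -2.7, -0.1]
gripper_width: 0.0255
```

```bash
python3 - <<'E'
from h import *
p,R,s=pose(); print(s['tcp_pos'],s['contact_force'],s['moment'],s['time_s'],s['gripper_width'])
a,d=r.capture('top'); b,d=r.capture('scene')
x=[cv2.resize(a[130:230,240:340],None,fx=4,fy=4),cv2.resize(b[110:210,210:310],None,fx=4,fy=4)]
save(np.hstack(x),'h2.png')
E
```

```text
[ 0.4658474 -0.0781886  0.2316509] [ 0.48410066 -2.67014693 -0.09689501] [-1.03264177 -0.46810786 -0.28685652] 8.25 0.025468927409353664
```

View pics/h2.png

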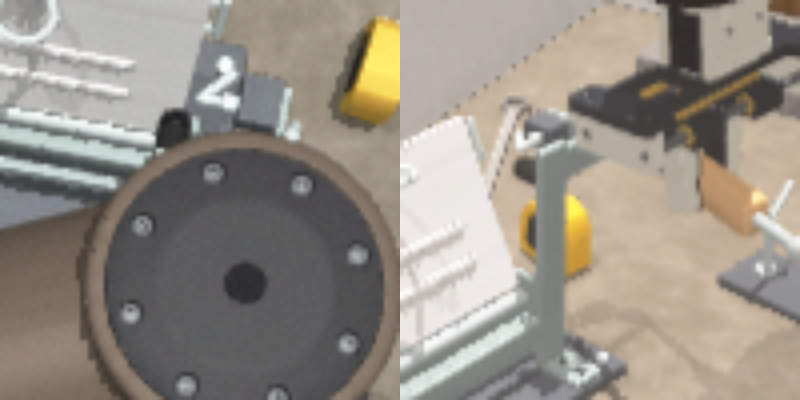

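>>> arm_command(
  plan=[
    {"dx":-0.4,"dy":-0.2,"dz":0,"wx":0,"wy":-0.15,"wz":0},
    {"dx":-0.8,"dy":-0.3,"dz":0,"wx":0,"wy":-0.2,"wz":0},
    {"dx":-0.9,"dy":-0.3,"dz":0,"wx":0,"wy":-0.2,"wz":0},
    {"dx":-0.9,"dy":-0.3,"dz":0,"wx":0,"wy":-0.2,"wz":0},
    {"dx":-0.4,"dy":0,"dz":0,"wx":0,"wy":-0.2,"wz":0},
    {"dx":-0.1,"dy":0,"dz":0,"wx":0,"wy":0,"wz":0},
  ],
)

```text
time_s: 8.85
tcp_pos: [0.4639, -0.0981, 0.3087]
eef_rot: [-79.5, 88.5, -93.8]
contact_force: [0.3, -0.5, -1.3]
gripper_width: 0.0219
```

```bash
python3 - <<'E'
from h import *
p,R,s=pose(); print(s['tcp_pos'],s['contact_force'],s['moment'],s['time_s'],s['gripper_width'],R.as_matrix().round(3))
a,d=r.capture('top'); b,d=r.capture('scene')
x=[cv2.resize(a[100:240,200:360],None,fx=2.5,fy=2.5),cv2.resize(b[90:230,190:350],None,fx=2.5,fy=2.5)]
save(np.hstack(x),'h3.png')
E
```

```text
[ 0.46391132 -0.09810145  0.3086662 ] [ 0.3351959  -0.53702327 -1.28712108] [ 0.14538844 -0.06849334 -0.01953974] 8.85 0.021944886332415255 [[-0.002  0.248  0.969]
 [-0.027  0.969 -0.247]
 [-1.    -0.027  0.005]]
```

View pics/h3.png

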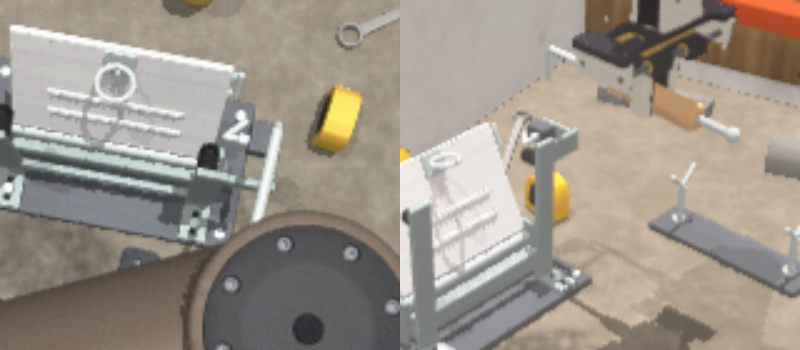

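```bash
cat >> h.py <<'E'
def polepts(p,R,off=.0022,up=.0055,pitch=0):
    # expected pole points assuming pole // tool z
    M=R.as_matrix(); a=p-M[:,0]*up-M[:,2]*off
    ex=M[:,2]*np.cos(pitch)-M[:,0]*np.sin(pitch); ez=-M[:,0]*np.cos(pitch)-M[:,2]*np.sin(pitch)
    return {'ball':a-.121*ex,'rear':a-.07*ex,'grip':a,'front':a+.06*ex,'rodend':a+.17*ex,'prong':a+.17*ex-.021*ez,'tip':a+.17*ex-.046*ez}
def overlay(name,extra=(),box=None,z=3,pitch=0):
    p,R,s=pose(); Q=polepts(p,R,pitch=pitch); out=[]
    for n in('top','scene'):
        a,d=r.capture(n); np.savez('/tmp/cur_%s.npz'%n,p=a,d=d)
        x0,y0,w,h=box[n]; c=cv2.resize(a[y0:y0+h,x0:x0+w],None,fx=z,fy=z,interpolation=cv2.INTER_NEAREST)
        for k,X in list(Q.items())+list(extra):
            u=(proj(n,X)-[x0,y0]+.5)*z; cv2.circle(c,tuple(int(q) for q in u),2,(255,0,0),-1)
        out.append(c)
    H=max(c.shape[0] for c in out); out=[cv2.copyMakeBorder(c,0,H-c.shape[0],0,0,0) for c in out]
    save(np.hstack(out),name)
E
python3 - <<'E'
from h import *
overlay('h4.png',box={'top':(270,120,100,190),'scene':(235,90,110,80)},z=3.7)
E
```

```text
(no output)
```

View pics/h4.png

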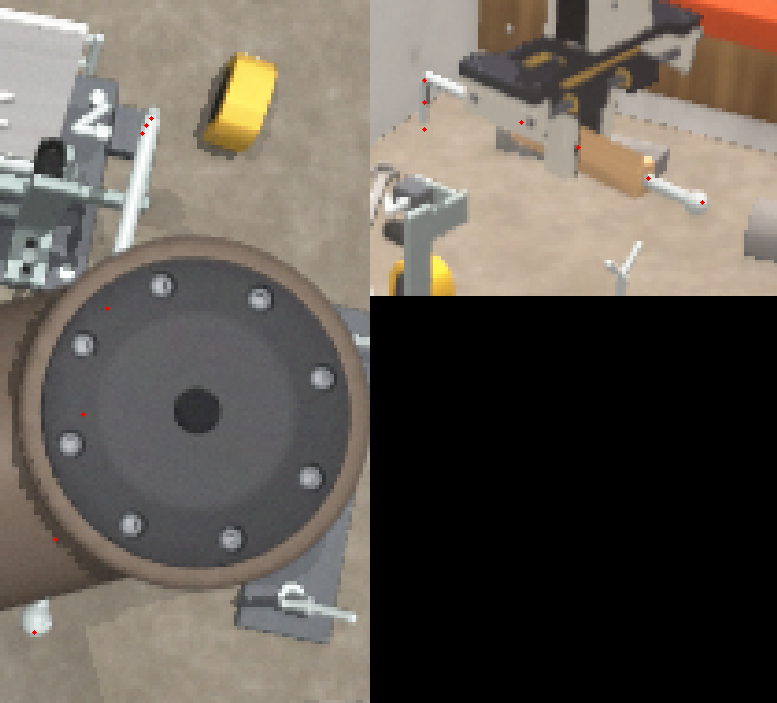

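```bash
python3 - <<'E'
from h import *
go([.527,.029,.308],down(-11.6),n=9)
E
```

```text
n 9 D [0.0639 0.1268 0.0028] w [-0.0475 -0.0023  0.0283]
{"dx":-0.04,"dy":0.77,"dz":0.17,"wx":-0.07,"wy":-0.00,"wz":0.04},{"dx":-0.03,"dy":0.77,"dz":0.17,"wx":-0.07,"wy":-0.00,"wz":0.04},{"dx":-0.03,"dy":0.77,"dz":0.18,"wx":-0.07,"wy":-0.00,"wz":0.04},{"dx":-0.03,"dy":0.77,"dz":0.18,"wx":-0.07,"wy":-0.00,"wz":0.04},{"dx":-0.03,"dy":0.77,"dz":0.19,"wx":-0.07,"wy":-0.00,"wz":0.04},{"dx":-0.03,"dy":0.77,"dz":0.19,"wx":-0.07,"wy":-0.00,"wz":0.04},{"dx":-0.02,"dy":0.76,"dz":0.19,"wx":-0.07,"wy":-0.00,"wz":0.04},{"dx":-0.02,"dy":0.76,"dz":0.20,"wx":-0.07,"wy":-0.00,"wz":0.04},{"dx":-0.02,"dy":0.76,"dz":0.20,"wx":-0.07,"wy":-0.00,"wz":0.04},
```

>>> arm_command(
  plan=[
    {"dx":-0.1,"dy":0.4,"dz":0.1,"wx":-0.07,"wy":0,"wz":0.04},
    {"dx":-0.1,"dy":0.7,"dz":0.17,"wx":-0.07,"wy":0,"wz":0.04},
    {"dx":-0.1,"dy":0.8,"dz":0.18,"wx":-0.07,"wy":0,"wz":0.04},
    {"dx":-0.1,"dy":0.8,"dz":0.18,"wx":-0.07,"wy":0,"wz":0.04},
    {"dx":-0.1,"dy":0.8,"dz":0.19,"wx":-0.07,"wy":0,"wz":0.04},
  ],
)

```text
time_s: 9.47
tcp_pos: [0.4961, -0.0293, 0.3103]
eef_rot: [-125.8, 89.1, -138.6]
contact_force: [0.2, -0.2, -2.0]
gripper_width: 0.0216
```

```bash
python3 - <<'E'
from h import *
p,R,s=pose(); print(s['tcp_pos'],s['contact_force'],s['time_s'],s['gripper_width'],R.as_matrix().round(3))
go([.527,.029,.305],down(-11.6),n=5)
E
```

```text
[ 0.49610407 -0.02932795  0.31033865] [ 0.18880256 -0.24290184 -1.98662217] 9.4667 0.021630086647856463 [[-0.012  0.221  0.975]
 [-0.011  0.975 -0.221]
 [-1.    -0.013 -0.01 ]]
n 5 D [ 0.0309  0.0583 -0.0053] w [-0.0202 -0.0097  0.0131]
{"dx":0.04,"dy":0.64,"dz":0.17,"wx":-0.05,"wy":-0.02,"wz":0.03},{"dx":0.05,"dy":0.64,"dz":0.18,"wx":-0.05,"wy":-0.02,"wz":0.03},{"dx":0.05,"dy":0.64,"dz":0.18,"wx":-0.05,"wy":-0.02,"wz":0.03},{"dx":0.05,"dy":0.64,"dz":0.18,"wx":-0.05,"wy":-0.02,"wz":0.03},{"dx":0.05,"dy":0.63,"dz":0.18,"wx":-0.05,"wy":-0.02,"wz":0.03},
```

>>> arm_command(
  plan=[
    {"dx":0,"dy":0.7,"dz":0.18,"wx":-0.05,"wy":-0.02,"wz":0.03},
    {"dx":-0.05,"dy":0.7,"dz":0.18,"wx":-0.05,"wy":-0.02,"wz":0.03},
    {"dx":-0.05,"dy":0.5,"dz":0.18,"wx":-0.05,"wy":-0.02,"wz":0.03},
    {"dx":-0.05,"dy":0.3,"dz":0.18,"wx":-0.05,"wy":-0.02,"wz":0.03},
    {"dx":-0.05,"dy":0,"dz":0.05,"wx":0,"wy":0,"wz":0},
    {"dx":-0.05,"dy":0,"dz":0,"wx":0,"wy":0,"wz":0},
  ],
)

```text
time_s: 9.97
tcp_pos: [0.5249, 0.0195, 0.3117]
eef_rot: [-148.8, 89.5, -160.2]
contact_force: [-0.4, -0.0, -1.0]
gripper_width: 0.0218
```

```bash
python3 - <<'E'
from h import *
p,R,s=pose(); print(s['tcp_pos'],s['contact_force'],s['time_s'],s['gripper_width'],R.as_matrix().round(3))
print(polepts(p,R))
go([.527,.029,.285],down(-11.6))
overlay('h5.png',box={'top':(200,90,100,120),'scene':(160,80,110,120)},z=3.7)
E
```

```text
[0.524885   0.01952269 0.31173505] [-0.44677309 -0.02966125 -1.03254919] 9.9667 0.021795910964586756 [[-0.009  0.198  0.98 ]
 [-0.003  0.98  -0.199]
 [-1.    -0.005 -0.008]]
{'ball': array([0.40418892, 0.04399737, 0.31821077]), 'rear': array([0.45417224, 0.03387294, 0.31780676]), 'grip': array([0.5227768 , 0.01997667, 0.31725225]), 'front': array([0.58158072, 0.00806557, 0.31677695]), 'rodend': array([ 0.68938789, -0.01377143,  0.31590557]), 'prong': array([ 0.68920483, -0.01383722,  0.29490647]), 'tip': array([ 0.6889869 , -0.01391555,  0.26990754])}
n 2 D [ 0.0021  0.0095 -0.0267] w [ 0.0026 -0.0079  0.0048]
{"dx":0.67,"dy":0.25,"dz":0.01,"wx":0.02,"wy":-0.05,"wz":0.03},{"dx":0.67,"dy":0.24,"dz":0.01,"wx":0.02,"wy":-0.05,"wz":0.03},
```

View pics/h5.png

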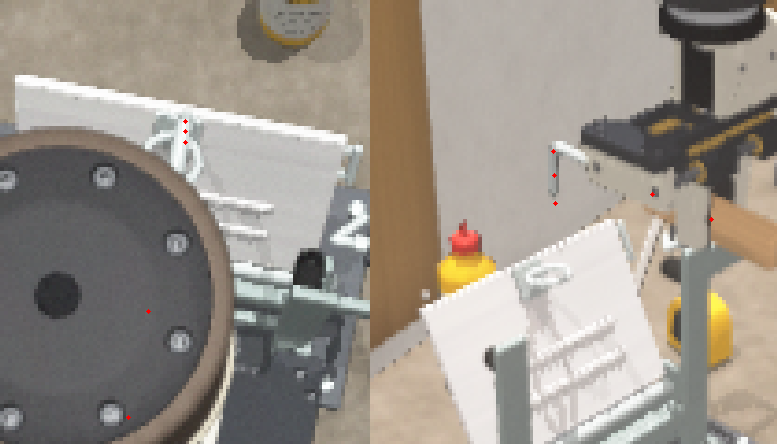

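>>> arm_command(
  plan=[
    {"dx":0.4,"dy":0.25,"dz":0.05,"wx":0.02,"wy":-0.04,"wz":0.03},
    {"dx":0.8,"dy":0.15,"dz":0.05,"wx":0,"wy":-0.04,"wz":0.03},
    {"dx":0.7,"dy":0,"dz":0,"wx":0,"wy":0,"wz":0},
    {"dx":-0.05,"dy":0,"dz":0,"wx":0,"wy":0,"wz":0},
    {"dx":-0.05,"dy":0,"dz":0,"wx":0,"wy":0,"wz":0},
  ],
)

```text
time_s: 10.48
tcp_pos: [0.5274, 0.0249, 0.2745]
eef_rot: [54.1, 89.8, 42.3]
contact_force: [0.4, 0.8, -0.7]
gripper_width: 0.0217
```

```bash
python3 - <<'E'
from h import *
p,R,s=pose(); print(s['tcp_pos'],s['contact_force'],s['time_s'],s['gripper_width'],R.as_matrix().round(3))
print({k:v.round(4) for k,v in polepts(p,R).items()})
go([.5284,.0288,.262],down(-11.6))
overlay('h6.png',box={'top':(200,90,100,120),'scene':(160,100,110,120)},z=3.7)
E
```

```text
[0.52744299 0.02488151 0.27453366] [ 0.36638785  0.75776838 -0.73468603] 10.4833 0.021680032508323687 [[ 0.002  0.205  0.979]
 [ 0.002  0.979 -0.205]
 [-1.     0.002  0.002]]
{'ball': array([0.4069, 0.0501, 0.2798]), 'rear': array([0.4568, 0.0397, 0.2799]), 'grip': array([0.5253, 0.0253, 0.28  ]), 'front': array([0.584 , 0.013 , 0.2801]), 'rodend': array([ 0.6917, -0.0095,  0.2803]), 'prong': array([ 0.6917, -0.0095,  0.2593]), 'tip': array([ 0.6918, -0.0095,  0.2343])}
n 1 D [ 0.001   0.0039 -0.0125] w [-0.0041  0.0016 -0.0022]
{"dx":0.63,"dy":0.20,"dz":0.01,"wx":-0.05,"wy":0.02,"wz":-0.03},
```

View pics/h6.png

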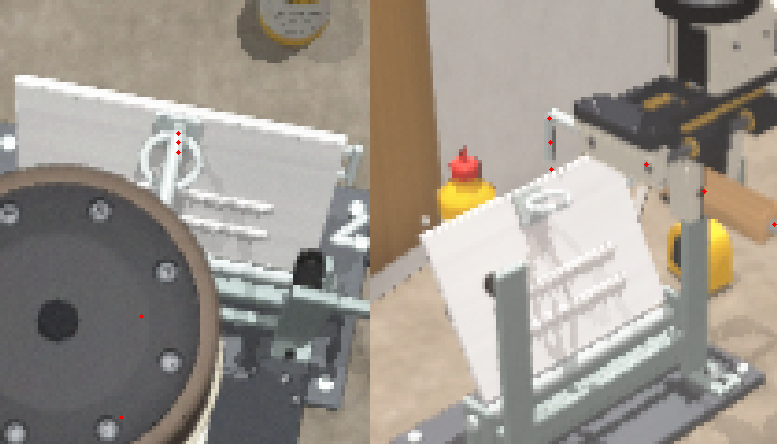

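>>> arm_command(
  plan=[
    {"dx":0.5,"dy":0.22,"dz":0.05,"wx":-0.05,"wy":0,"wz":-0.03},
    {"dx":0,"dy":0.05,"dz":0,"wx":0,"wy":0,"wz":0},
    {"dx":-0.05,"dy":0,"dz":0,"wx":0,"wy":0,"wz":0},
  ],
)

```text
time_s: 10.83
tcp_pos: [0.5308, 0.0305, 0.2671]
eef_rot: [18.6, 89.7, 6.9]
contact_force: [0.1, -0.1, -0.9]
gripper_width: 0.0218
```

```bash
python3 - <<'E'
from h import *
p,R,s=pose(); print(s['tcp_pos'],s['contact_force'],s['time_s'],s['gripper_width'],R.as_matrix().round(3))
print({k:v.round(4) for k,v in polepts(p,R).items()})
go([.5284,.0288,.2135],down(-11.6))
overlay('h7.png',box={'top':(200,90,100,120),'scene':(160,100,110,120)},z=3.7)
E
```

```text
[0.53077398 0.03050543 0.26706603] [ 0.08663901 -0.11411478 -0.91871701] 10.8333 0.021776790962812476 [[ 0.005  0.201  0.98 ]
 [ 0.001  0.98  -0.201]
 [-1.     0.002  0.005]]
{'ball': array([0.4101, 0.0553, 0.2719]), 'rear': array([0.46  , 0.045 , 0.2722]), 'grip': array([0.5286, 0.0309, 0.2726]), 'front': array([0.5874, 0.0189, 0.2729]), 'rodend': array([ 0.6951, -0.0033,  0.2734]), 'prong': array([ 0.6952, -0.0033,  0.2524]), 'tip': array([ 0.6953, -0.0033,  0.2274])}
n 3 D [-0.0024 -0.0017 -0.0536] w [-0.0003  0.0051 -0.0017]
{"dx":0.89,"dy":-0.04,"dz":-0.04,"wx":-0.00,"wy":0.02,"wz":-0.01},{"dx":0.89,"dy":-0.04,"dz":-0.04,"wx":-0.00,"wy":0.02,"wz":-0.01},{"dx":0.89,"dy":-0.04,"dz":-0.03,"wx":-0.00,"wy":0.02,"wz":-0.01},
```

View pics/h7.png

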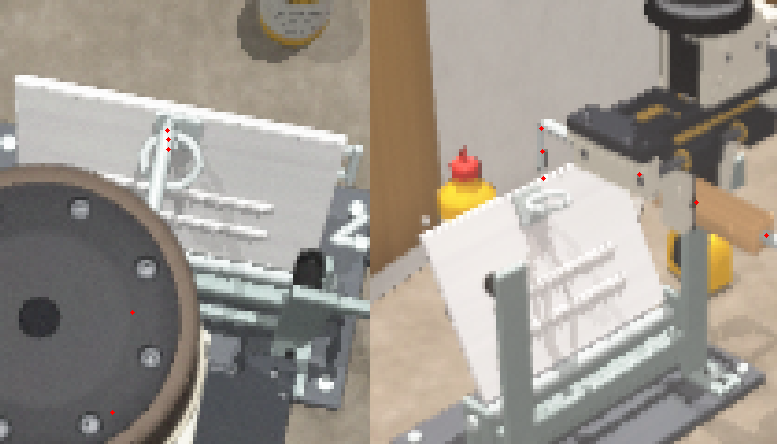

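>>> arm_command(
  plan=[
    {"dx":0.5,"dy":-0.05,"dz":-0.08,"wx":0,"wy":0.02,"wz":0},
    {"dx":0.4,"dy":-0.03,"dz":-0.05,"wx":0,"wy":0.02,"wz":0},
    {"dx":0.4,"dy":0,"dz":0,"wx":0,"wy":0.02,"wz":0},
  ],
)

```text
time_s: 11.18
tcp_pos: [0.5287, 0.0298, 0.2413]
eef_rot: [48.8, 89.7, 37.2]
contact_force: [0.2, -0.0, -2.0]
gripper_width: 0.0217
```

```bash
python3 - <<'E'
from h import *
p,R,s=pose(); print(s['tcp_pos'],s['contact_force'],s['time_s'],s['gripper_width'],R.as_matrix().round(3))
print({k:v.round(4) for k,v in polepts(p,R).items()})
go([.5284,.0288,.2135],down(-11.6))
E
```

```text
[0.52874947 0.02975184 0.24127802] [ 0.2236607  -0.01159875 -2.02153015] 11.1833 0.02169412370053254 [[ 0.004  0.201  0.98 ]
 [ 0.003  0.98  -0.201]
 [-1.     0.004  0.003]]
{'ball': array([0.408 , 0.0545, 0.2464]), 'rear': array([0.458 , 0.0442, 0.2465]), 'grip': array([0.5266, 0.0302, 0.2468]), 'front': array([0.5853, 0.0181, 0.247 ]), 'rodend': array([ 0.6931, -0.004 ,  0.2473]), 'prong': array([ 0.6932, -0.0039,  0.2263]), 'tip': array([ 0.6933, -0.0039,  0.2013])}
n 2 D [-0.0003 -0.001  -0.0278] w [ 0.0001  0.0033 -0.0038]
{"dx":0.69,"dy":-0.03,"dz":-0.01,"wx":0.00,"wy":0.02,"wz":-0.02},{"dx":0.69,"dy":-0.03,"dz":-0.00,"wx":0.00,"wy":0.02,"wz":-0.02},
```

>>> arm_command(
  plan=[
    {"dx":0.5,"dy":-0.03,"dz":0,"wx":0,"wy":0.02,"wz":0},
    {"dx":0.5,"dy":-0.03,"dz":0,"wx":0,"wy":0.02,"wz":0},
    {"dx":0.2,"dy":0,"dz":0,"wx":0,"wy":0,"wz":0},
    {"dx":-0.05,"dy":0,"dz":0,"wx":0,"wy":0,"wz":0},
  ],
)

```text
time_s: 11.52
tcp_pos: [0.5266, 0.0279, 0.212]
eef_rot: [164.6, 89.7, 153.0]
contact_force: [-0.6, 1.2, -1.3]
gripper_width: 0.0214
```

```bash
python3 - <<'E'
from h import *
p,R,s=pose(); print(s['tcp_pos'],s['contact_force'],s['moment'],s['time_s'],s['gripper_width'],R.as_matrix().round(3))
print({k:v.round(4) for k,v in polepts(p,R).items()})
overlay('h8.png',box={'top':(200,90,100,120),'scene':(160,100,110,120)},z=3.7)
E
```

```text
[0.52657186 0.02786109 0.21204478] [-0.60079999  1.18892152 -1.31828617] [-0.07977028 -0.03652544  0.01848506] 11.5167 0.021365085068393803 [[-0.005  0.202  0.979]
 [ 0.002  0.979 -0.202]
 [-1.     0.001 -0.005]]
{'ball': array([0.4059, 0.0527, 0.2182]), 'rear': array([0.4559, 0.0424, 0.2179]), 'grip': array([0.5244, 0.0283, 0.2176]), 'front': array([0.5832, 0.0162, 0.2172]), 'rodend': array([ 0.6909, -0.006 ,  0.2167]), 'prong': array([ 0.6908, -0.0059,  0.1957]), 'tip': array([ 0.6907, -0.0059,  0.1707])}
```

View pics/h8.png

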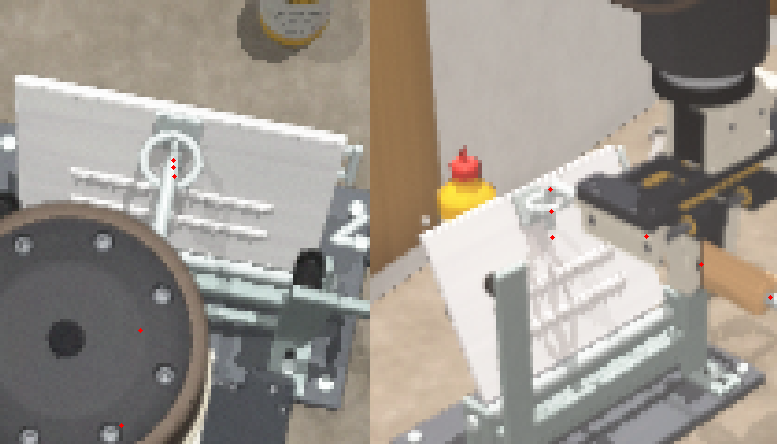

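>>> arm_command(
  plan=[
    {"dx":-0.05,"dy":0,"dz":-0.3,"wx":0,"wy":0,"wz":0},
    {"dx":-0.07,"dy":0,"dz":-0.4,"wx":0,"wy":0,"wz":0},
    {"dx":-0.07,"dy":0,"dz":-0.4,"wx":0,"wy":0,"wz":0},
    {"dx":-0.07,"dy":0,"dz":-0.4,"wx":0,"wy":0,"wz":0},
  ],
)

```text
time_s: 11.95
tcp_pos: [0.4983, 0.0347, 0.2202]
eef_rot: [90.6, 89.8, 79.0]
contact_force: [2.8, -0.3, -3.4]
gripper_width: 0.0216
```

```bash
cat > st.py <<'E'
from h import *
p,R,s=pose(); M=R.as_matrix(); print(s['tcp_pos'].round(4),'F',np.array(s['contact_force']).round(2),'M',np.array(s['moment']).round(3),s['time_s'],s['gripper_width'])
a=np.array([np.cos(np.radians(-11.6)),np.sin(np.radians(-11.6)),0]); print('along',(p@a).round(4),'lat',(-a[1]*p[0]+a[0]*p[1]).round(4),'pull',np.dot(s['contact_force'],a).round(2),'werr',(R.inv()*down(-11.6)).as_rotvec().round(4))
E
python3 st.py
```

```text
[0.4983 0.0347 0.2202] F [ 2.77 -0.35 -3.39] M [ 0.024 -0.86   0.085] 11.95 0.021586793500517405
along 0.4811 lat 0.1342 pull 2.79 werr [-0.0009 -0.     -0.0033]
```

>>> arm_command(
  plan=[
    {"dx":0.12,"dy":0,"dz":-0.35,"wx":0,"wy":0,"wz":0},
    {"dx":0.08,"dy":0,"dz":-0.35,"wx":0,"wy":0,"wz":-0.02},
    {"dx":0,"dy":0,"dz":-0.2,"wx":0,"wy":0,"wz":-0.02},
  ],
)

```text
time_s: 12.2
tcp_pos: [0.4794, 0.0394, 0.2186]
eef_rot: [30.6, 89.6, 19.0]
contact_force: [2.6, -0.4, -2.8]
gripper_width: 0.0217
```

```bash
python3 st.py; python3 - <<'E'
from h import *
overlay('h9.png',box={'top':(200,90,100,120),'scene':(160,100,110,120)},z=3.7)
E
```

```text
[0.4794 0.0394 0.2186] F [ 2.6  -0.4  -2.78] M [-0.104 -0.738  0.05 ] 12.2 0.021697227210402494
along 0.4617 lat 0.135 pull 2.62 werr [ 0.0004  0.0058 -0.0034]
```

View pics/h9.png

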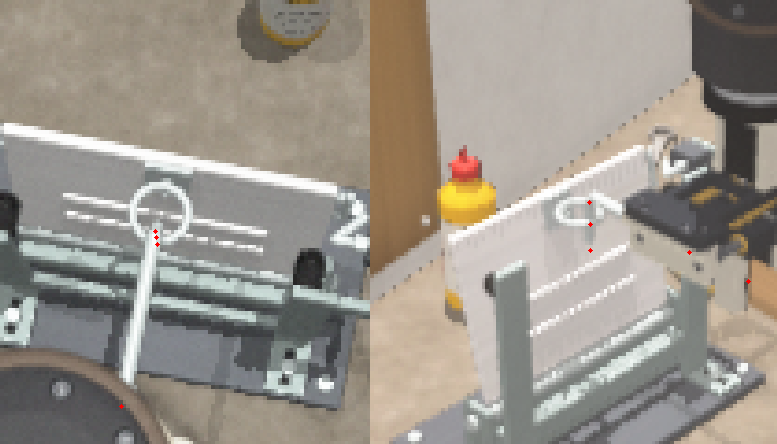

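>>> arm_command(
  plan=[
    {"dx":0.06,"dy":0,"dz":-0.25,"wx":0,"wy":0.03,"wz":-0.02},
    {"dx":0.06,"dy":0,"dz":-0.25,"wx":0,"wy":0.03,"wz":-0.02},
    {"dx":0,"dy":0,"dz":-0.15,"wx":0,"wy":0,"wz":0},
  ],
)

```text
time_s: 12.55
tcp_pos: [0.4678, 0.0423, 0.2167]
eef_rot: [4.2, 89.8, -7.3]
contact_force: [11.3, -3.2, -4.0]
gripper_width: 0.0219
```

```bash
python3 st.py
```

```text
[0.4678 0.0423 0.2167] F [11.34 -3.23 -4.  ] M [-1.134 -3.55  -0.184] 12.55 0.021871719143591623
along 0.4498 lat 0.1356 pull 11.76 werr [ 0.0012  0.0035 -0.0003]
```

>>> arm_command(
  plan=[
    {"dx":0,"dy":0,"dz":-0.05,"wx":0,"wy":0,"wz":0},
    {"dx":0,"dy":0,"dz":-0.05,"wx":0,"wy":0,"wz":0},
  ],
)

```text
time_s: 12.72
tcp_pos: [0.4668, 0.0428, 0.2167]
eef_rot: [1.2, 89.7, -10.3]
contact_force: [7.1, -3.4, -5.1]
gripper_width: 0.0218
```

```bash
python3 st.py
```

```text
[0.4668 0.0428 0.2167] F [ 7.13 -3.4  -5.07] M [-0.919 -2.532 -0.156] 12.7167 0.021806831337467913
along 0.4486 lat 0.1357 pull 7.66 werr [ 0.0009  0.0059 -0.0001]
```

>>> arm_command(
  plan=[
    {"dx":0.01,"dy":0,"dz":-0.12,"wx":0,"wy":0.03,"wz":0},
    {"dx":0.01,"dy":0,"dz":-0.12,"wx":0,"wy":0.03,"wz":0},
  ],
)

```text
time_s: 12.88
tcp_pos: [0.4646, 0.0436, 0.2166]
eef_rot: [2.7, 89.7, -8.9]
contact_force: [11.4, -4.6, -5.7]
gripper_width: 0.0214
```

```bash
python3 st.py
```

```text
[0.4646 0.0436 0.2166] F [11.37 -4.56 -5.67] M [-1.46  -3.641 -0.289] 12.8833 0.021363226069252533
along 0.4463 lat 0.1362 pull 12.05 werr [ 0.0004  0.0057 -0.0003]
```

>>> arm_command(
  plan=[
    {"dx":0.04,"dy":-0.02,"dz":-0.12,"wx":0,"wy":0.03,"wz":0},
    {"dx":0.04,"dy":-0.02,"dz":-0.12,"wx":0,"wy":0.03,"wz":0},
  ],
)

```text
time_s: 13.05
tcp_pos: [0.4629, 0.0438, 0.2155]
eef_rot: [6.0, 89.6, -5.6]
contact_force: [10.4, -3.9, -3.8]
gripper_width: 0.0214
```

```bash
python3 st.py; python3 - <<'E'
from h import *
overlay('h10.png',box={'top':(200,90,100,120),'scene':(160,100,110,120)},z=3.7)
E
```

```text
[0.4629 0.0438 0.2155] F [10.37 -3.93 -3.8 ] M [-1.35  -3.887 -0.147] 13.05 0.021436443254596805
along 0.4447 lat 0.136 pull 10.95 werr [-0.      0.0067 -0.0007]
```

View pics/h10.png

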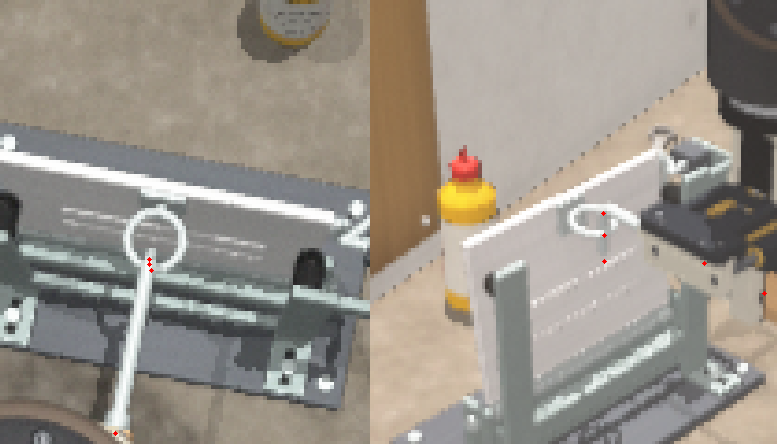

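>>> arm_command(
  plan=[
    {"dx":0.02,"dy":-0.02,"dz":-0.15,"wx":0,"wy":0.05,"wz":0},
    {"dx":0.02,"dy":-0.02,"dz":-0.15,"wx":0,"wy":0.05,"wz":0},
    {"dx":0.02,"dy":-0.02,"dz":-0.15,"wx":0,"wy":0.05,"wz":0},
  ],
)

```text
time_s: 13.4
tcp_pos: [0.4597, 0.0445, 0.2156]
eef_rot: [22.4, 89.7, 10.8]
contact_force: [5.1, -2.2, -4.5]
gripper_width: 0.0213
```

```bash
python3 st.py
```

```text
[0.4597 0.0445 0.2156] F [ 5.14 -2.15 -4.53] M [-0.729 -1.672 -0.184] 13.4 0.021346086239105447
along 0.4414 lat 0.136 pull 5.47 werr [-0.0005  0.005  -0.0021]
```

>>> arm_command(
  plan=[
    {"dx":0.02,"dy":0,"dz":-0.15,"wx":0,"wy":0.05,"wz":0},
    {"dx":0.02,"dy":0,"dz":-0.15,"wx":0,"wy":0.05,"wz":0},
  ],
)

```text
time_s: 13.57
tcp_pos: [0.4545, 0.0456, 0.2146]
eef_rot: [146.7, 89.8, 135.0]
contact_force: [2.0, -0.4, -0.4]
gripper_width: 0.0218
```

```bash
python3 st.py
```

```text
[0.4545 0.0456 0.2146] F [ 1.98 -0.38 -0.42] M [-0.294 -0.867 -0.019] 13.5667 0.02182918738586974
along 0.4361 lat 0.136 pull 2.02 werr [-0.0014 -0.0023 -0.0015]
```

>>> arm_command(
  plan=[
    {"dx":0,"dy":0,"dz":-0.08,"wx":0,"wy":0.02,"wz":0},
    {"dx":0,"dy":0,"dz":-0.08,"wx":0,"wy":0.02,"wz":0},
  ],
)

```text
time_s: 13.73
tcp_pos: [0.4509, 0.0462, 0.2143]
eef_rot: [171.1, 89.6, 159.4]
contact_force: [6.7, -1.3, -3.1]
gripper_width: 0.0217
```

```bash
python3 st.py; python3 - <<'E'
from h import *
overlay('h11.png',box={'top':(200,90,100,120),'scene':(160,100,110,120)},z=3.7)
E
```

```text
[0.4509 0.0462 0.2143] F [ 6.67 -1.3  -3.06] M [-0.617 -2.597 -0.037] 13.7333 0.021695997799131006
along 0.4324 lat 0.1359 pull 6.8 werr [-0.0015 -0.0064 -0.001 ]
```

View pics/h11.png

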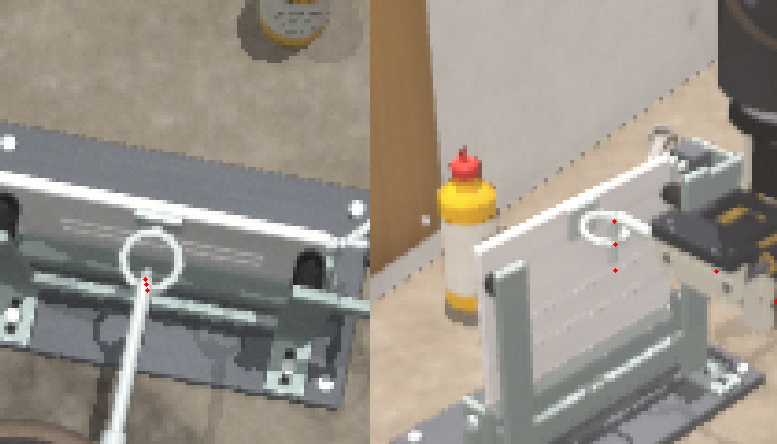

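```bash
cat > ang.py <<'E'
from h import *
def ang(f='/tmp/cur_top.npz'):
    D=np.load(f); d=D['d']; n='top'; f_,cx,cy,R,t=K(n); v,u=np.mgrid[:384,:512]
    X=(np.stack([(u-cx)/f_*d,(v-cy)/f_*d,d],-1)-t)@R
    yaw=np.radians(-11.6); o=np.array([.658,0,0]); rel=X-o; a=rel@[np.cos(yaw),np.sin(yaw),0]; b=rel@[-np.sin(yaw),np.cos(yaw),0]; z=X[...,2]
    k=(d>0)&(z>.213-.01)&(z<.235)&(abs(b)<.085)&(abs(b)>.03)&(abs(a)<.1)
    return k.sum(),np.median(a[k]),np.median(z[k]),np.percentile(a[k],[5,95])
if __name__=='__main__': print(ang(),ang('/tmp/top0.npz'))
E
python3 ang.py
```

```text
(np.int64(223), np.float64(0.0005839640900468741), np.float64(0.21923802235562645), array([-0.00189843,  0.00563401])) (np.int64(135), np.float64(0.06919816092972245), np.float64(0.20488089944944124), array([0.06537362, 0.07292904]))
```

>>> arm_command(
  plan=[
    {"dx":0,"dy":0,"dz":-0.1,"wx":0,"wy":0,"wz":0},
    {"dx":0,"dy":0,"dz":-0.1,"wx":0,"wy":0,"wz":0},
  ],
)

```text
time_s: 14.0
tcp_pos: [0.4499, 0.0473, 0.2151]
eef_rot: [108.7, 89.9, 97.0]
contact_force: [15.2, -5.3, -8.1]
gripper_width: 0.0216
```

```bash
python3 st.py
```

```text
[0.4499 0.0473 0.2151] F [15.16 -5.31 -8.14] M [-1.826 -4.742 -0.352] 14.0 0.021616800232342553
along 0.4312 lat 0.1368 pull 15.92 werr [-0.0011 -0.0007 -0.0022]
```

>>> arm_command(
  plan=[
    {"dx":0.03,"dy":-0.02,"dz":-0.06,"wx":0,"wy":0,"wz":0},
  ],
)

```text
time_s: 14.08
tcp_pos: [0.4499, 0.0471, 0.2148]
eef_rot: [54.3, 89.8, 42.7]
contact_force: [9.8, -2.6, -6.9]
gripper_width: 0.0217
```

```bash
python3 st.py
```

```text
[0.4499 0.0471 0.2148] F [ 9.76 -2.58 -6.92] M [-1.189 -3.126 -0.218] 14.0833 0.021694138540163773
along 0.4313 lat 0.1366 pull 10.08 werr [-0.0013  0.0018 -0.0025]
```

>>> arm_command(
  plan=[
    {"dx":0.02,"dy":-0.01,"dz":-0.1,"wx":0,"wy":0,"wz":0},
    {"dx":0.02,"dy":-0.01,"dz":-0.11,"wx":0,"wy":0,"wz":0},
  ],
)

```text
time_s: 14.25
tcp_pos: [0.4497, 0.0476, 0.2148]
eef_rot: [21.7, 89.4, 10.1]
contact_force: [15.4, -5.0, -7.6]
gripper_width: 0.0218
```

```bash
python3 st.py
```

```text
[0.4497 0.0476 0.2148] F [15.43 -4.98 -7.58] M [-1.952 -5.134 -0.384] 14.25 0.021806467665674803
along 0.4309 lat 0.1371 pull 16.12 werr [-0.0012  0.0091 -0.0036]
```

>>> arm_command(
  plan=[
    {"dx":0.02,"dy":-0.03,"dz":-0.13,"wx":0,"wy":0.05,"wz":0},
    {"dx":0.02,"dy":-0.02,"dz":-0.13,"wx":0,"wy":0.05,"wz":0},
  ],
)

```text
time_s: 14.42
tcp_pos: [0.4494, 0.0478, 0.2154]
eef_rot: [26.5, 89.3, 14.8]
contact_force: [18.1, -5.4, -7.8]
gripper_width: 0.0213
```

```bash
python3 st.py; python3 - <<'E'
from h import *
overlay('h12.png',box={'top':(200,90,100,120),'scene':(160,100,110,120)},z=3.7)
from ang import ang; print(ang())
E
```

```text
[0.4494 0.0478 0.2154] F [18.11 -5.36 -7.83] M [-2.166 -5.545 -0.405] 14.4167 0.02130109772168779
along 0.4306 lat 0.1372 pull 18.81 werr [-0.0009  0.0108 -0.0054]
(np.int64(217), np.float64(-0.0007921160963133986), np.float64(0.21935986231635726), array([-0.00353775,  0.00386406]))
```

View pics/h12.png

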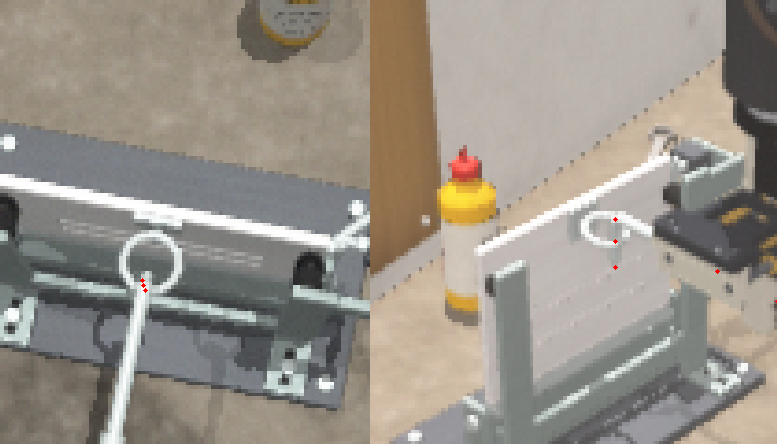

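>>> arm_command(
  plan=[
    {"dx":0.05,"dy":-0.03,"dz":-0.14,"wx":0,"wy":0.08,"wz":0},
    {"dx":0.05,"dy":-0.02,"dz":-0.145,"wx":0,"wy":0.08,"wz":0},
  ],
)

```text
time_s: 14.68
tcp_pos: [0.4494, 0.0481, 0.2153]
eef_rot: [40.0, 89.3, 28.3]
contact_force: [16.1, -5.3, -6.4]
gripper_width: 0.022
```

```bash
python3 st.py
```

```text
[0.4494 0.0481 0.2153] F [16.09 -5.31 -6.42] M [-2.409 -5.742 -0.485] 14.6833 0.021985659880375204
along 0.4306 lat 0.1374 pull 16.83 werr [-0.0008  0.0089 -0.0074]
```

>>> arm_command(
  plan=[
    {"dx":0.05,"dy":-0.05,"dz":-0.155,"wx":0,"wy":0.05,"wz":0},
    {"dx":0.05,"dy":-0.05,"dz":-0.16,"wx":0,"wy":0.05,"wz":0},
  ],
)

```text
time_s: 14.85
tcp_pos: [0.4492, 0.0476, 0.2153]
eef_rot: [38.1, 89.1, 26.4]
contact_force: [18.0, -6.5, -7.7]
gripper_width: 0.0216
```

```bash
python3 st.py
```

```text
[0.4492 0.0476 0.2153] F [17.96 -6.54 -7.67] M [-2.039 -6.107 -0.389] 14.85 0.021563042599348246
along 0.4305 lat 0.1369 pull 18.91 werr [-0.0006  0.0125 -0.0097]
```

>>> arm_command(
  plan=[
    {"dx":0.05,"dy":-0.05,"dz":-0.175,"wx":0,"wy":0.08,"wz":0.05},
    {"dx":0.05,"dy":-0.05,"dz":-0.175,"wx":0,"wy":0.08,"wz":0.05},
  ],
)

```text
time_s: 15.02
tcp_pos: [0.449, 0.0475, 0.2155]
eef_rot: [58.2, 88.6, 46.6]
contact_force: [20.5, -7.1, -8.3]
gripper_width: 0.022
```

```bash
python3 st.py
```

```text
[0.449  0.0475 0.2155] F [20.52 -7.14 -8.28] M [-2.459 -6.733 -0.569] 15.0167 0.021982780309241345
along 0.4303 lat 0.1368 pull 21.54 werr [ 0.0003  0.0129 -0.0209]
```

>>> arm_command(
  plan=[
    {"dx":0,"dy":0,"dz":0.1,"wx":0,"wy":0.05,"wz":-0.1},
    {"dx":0.02,"dy":0,"dz":0.2,"wx":0,"wy":0.1,"wz":-0.1},
    {"dx":0,"dy":0,"dz":0.1,"wx":0,"wy":0,"wz":0},
    {"dx":0,"dy":0,"dz":0,"wx":0,"wy":0,"wz":0},
  ],
)

```text
time_s: 15.35
tcp_pos: [0.456, 0.0452, 0.2144]
eef_rot: [134.4, 89.8, 122.7]
contact_force: [-1.2, 0.2, -2.0]
gripper_width: 0.0216
```

```bash
python3 st.py; python3 - <<'E'
from h import *
overlay('h13.png',box={'top':(200,90,100,120),'scene':(160,100,110,120)},z=3.7)
from ang import ang; print(ang())
E
```

```text
[0.456  0.0452 0.2144] F [-1.19  0.23 -2.04] M [-0.033 -0.049 -0.006] 15.35 0.021586687681401682
along 0.4376 lat 0.1359 pull -1.21 werr [-0.0007 -0.0029 -0.003 ]
(np.int64(222), np.float64(-0.00022114269282889592), np.float64(0.21944719621812236), array([-0.00264663,  0.00478138]))
```

View pics/h13.png

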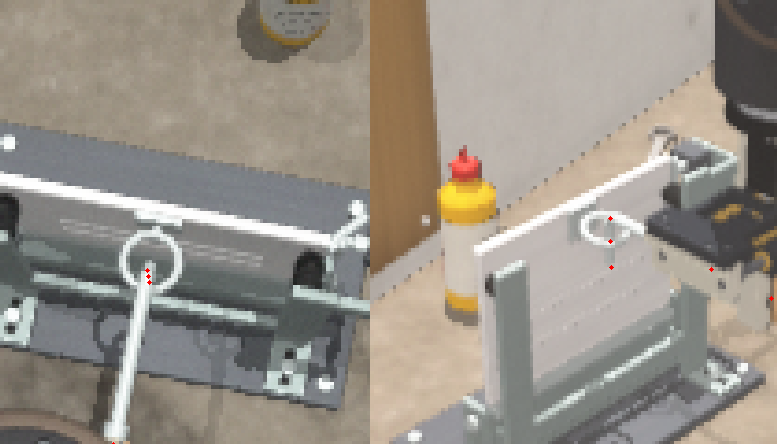

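```bash
python3 - <<'E'
from h import *
o=[]
for f in('/tmp/%s0.npz','/tmp/cur_%s.npz'):
    row=[]
    for n,(x0,y0) in(('top',(275,130)),('scene',(225,125))):
        p=np.load(f%n)['p']; row.append(cv2.resize(p[y0:y0+45,x0:x0+50],None,fx=6,fy=6,interpolation=cv2.INTER_CUBIC))
    o.append(np.hstack(row))
save(np.vstack(o),'c1.png')
s=r.spot_point('top','catch'); print(s[:2]); s=r.spot_point('scene','catch'); print(s[:2])
E
```

```text
Traceback (most recent call last):
ValueError: it knows: disc_box, eye, grip, hinge, prong, rest, spur_gear, tape_measure, vent
```

View pics/c1.png

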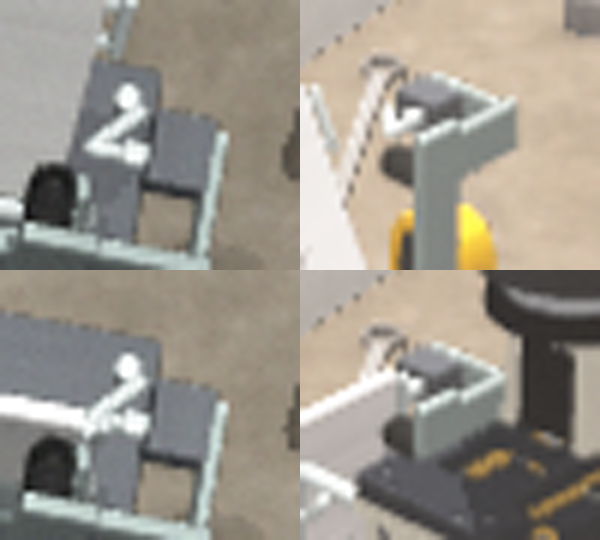

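>>> arm_command(
  plan=[
    {"dx":0,"dy":0,"dz":0.12,"wx":0,"wy":0,"wz":0},
    {"dx":-0.2,"dy":0,"dz":0.03,"wx":0,"wy":0,"wz":0},
    {"dx":-0.3,"dy":0,"dz":0,"wx":0,"wy":0,"wz":0},
  ],
)

```text
time_s: 15.7
tcp_pos: [0.4573, 0.0442, 0.2235]
eef_rot: [163.9, 89.7, 152.3]
contact_force: [0.2, 0.0, -2.2]
gripper_width: 0.0216
```

```bash
python3 st.py
```

```text
[0.4573 0.0442 0.2235] F [ 0.23  0.03 -2.21] M [-0.063 -0.066 -0.031] 15.7 0.021577887395129263
along 0.4391 lat 0.1353 pull 0.22 werr [-0.0007 -0.0059 -0.0017]
```

>>> arm_command(
  plan=[
    {"dx":-0.5,"dy":0,"dz":0,"wx":0,"wy":-0.05,"wz":0},
    {"dx":-0.6,"dy":0,"dz":0.02,"wx":0,"wy":0,"wz":0},
    {"dx":-0.6,"dy":0,"dz":0.02,"wx":0,"wy":0,"wz":0},
  ],
)

```text
time_s: 15.95
tcp_pos: [0.4573, 0.0436, 0.2596]
eef_rot: [172.5, 89.8, 160.8]
contact_force: [0.1, -0.5, -2.0]
gripper_width: 0.0219
```

```bash
python3 st.py
```

```text
[0.4573 0.0436 0.2596] F [ 0.09 -0.54 -1.97] M [ 0.042 -0.126 -0.012] 15.95 0.02189854749660733
along 0.4392 lat 0.1347 pull 0.2 werr [-0.0008 -0.0031 -0.0004]
```

>>> arm_command(
  plan=[
    {"dx":-0.8,"dy":0,"dz":0,"wx":0,"wy":0,"wz":0},
    {"dx":-0.8,"dy":0,"dz":0,"wx":0,"wy":0,"wz":0},
    {"dx":-0.8,"dy":0,"dz":0,"wx":0,"wy":0,"wz":0},
    {"dx":-0.1,"dy":0,"dz":0,"wx":0,"wy":0,"wz":0},
  ],
)

```text
time_s: 16.28
tcp_pos: [0.4578, 0.0434, 0.3181]
eef_rot: [49.1, 89.7, 37.5]
contact_force: [0.4, -0.3, -0.9]
gripper_width: 0.0216
```

```bash
python3 st.py; python3 - <<'E'
from h import *
overlay('h14.png',box={'top':(200,90,100,120),'scene':(160,70,110,120)},z=3.7)
from ang import ang; print(ang())
go([.402,-.293,.32],down(-12.5))
E
```

```text
[0.4578 0.0434 0.3181] F [ 0.42 -0.28 -0.94] M [-0.019 -0.249 -0.059] 16.2833 0.02157079910208891
along 0.4398 lat 0.1346 pull 0.47 werr [-0.0003  0.0029 -0.0034]
(np.int64(221), np.float64(-0.0001859153050460601), np.float64(0.219052053802694), array([-0.00265318,  0.00501453]))
n 18 D [-0.055  -0.3364  0.0045] w [ 0.0151  0.0003 -0.0028]
{"dx":-0.02,"dy":-0.95,"dz":0.04,"wx":0.01,"wy":0.00,"wz":-0.00},{"dx":-0.02,"dy":-0.95,"dz":0.04,"wx":0.01,"wy":0.00,"wz":-0.00},{"dx":-0.01,"dy":-0.95,"dz":0.04,"wx":0.01,"wy":0.00,"wz":-0.00},{"dx":-0.01,"dy":-0.95,"dz":0.04,"wx":0.01,"wy":0.00,"wz":-0.00},{"dx":-0.01,"dy":-0.95,"dz":0.04,"wx":0.01,"wy":0.00,"wz":-0.00},{"dx":-0.01,"dy":-0.95,"dz":0.04,"wx":0.01,"wy":0.00,"wz":-0.00},{"dx":-0.01,"dy":-0.95,"dz":0.04,"wx":0.01,"wy":0.00,"wz":-0.00},{"dx":-0.01,"dy":-0.95,"dz":0.04,"wx":0.01,"wy":0.00,"wz":-0.00},{"dx":-0.01,"dy":-0.95,"dz":0.05,"wx":0.01,"wy":0.00,"wz":-0.00},{"dx":-0.01,"dy":-0.95,"dz":0.05,"wx":0.01,"wy":0.00,"wz":-0.00},{"dx":-0.01,"dy":-0.95,"dz":0.05,"wx":0.01,"wy":0.00,"wz":-0.00},{"dx":-0.01,"dy":-0.95,"dz":0.05,"wx":0.01,"wy":0.00,"wz":-0.00},{"dx":-0.01,"dy":-0.95,"dz":0.05,"wx":0.01,"wy":0.00,"wz":-0.00},{"dx":-0.01,"dy":-0.95,"dz":0.05,"wx":0.01,"wy":0.00,"wz":-0.00},{"dx":-0.01,"dy":-0.95,"dz":0.05,"wx":0.01,"wy":0.00,"wz":-0.00},{"dx":-0.01,"dy":-0.95,"dz":0.05,"wx":0.01,"wy":0.00,"wz":-0.00},{"dx":-0.01,"dy":-0.95,"dz":0.05,"wx":0.01,"wy":0.00,"wz":-0.00},{"dx":-0.01,"dy":-0.95,"dz":0.05,"wx":0.01,"wy":0.00,"wz":-0.00},
```

View pics/h14.png

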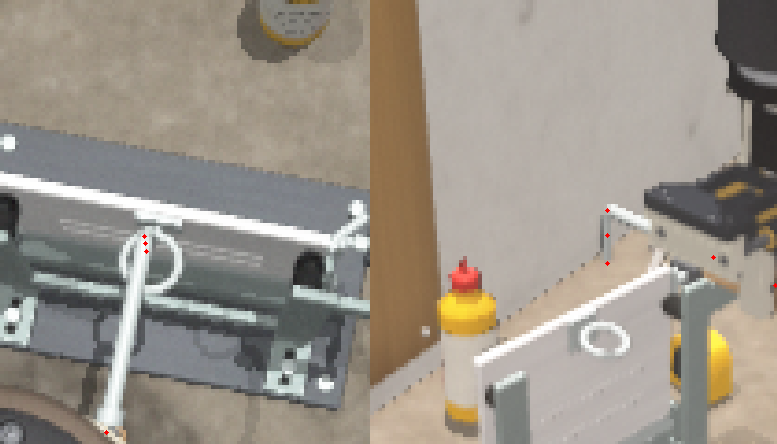

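>>> arm_command(
  plan=[
    {"dx":-0.05,"dy":-0.4,"dz":0.02,"wx":0.01,"wy":0,"wz":0},
    {"dx":-0.08,"dy":-0.8,"dz":0.04,"wx":0.01,"wy":0,"wz":0},
    {"dx":-0.08,"dy":-0.9,"dz":0.04,"wx":0.01,"wy":0,"wz":0},
    {"dx":-0.08,"dy":-0.9,"dz":0.04,"wx":0.01,"wy":0,"wz":0},
    {"dx":-0.08,"dy":-0.9,"dz":0.04,"wx":0.01,"wy":0,"wz":0},
    {"dx":-0.08,"dy":-0.9,"dz":0.04,"wx":0.01,"wy":0,"wz":0},
  ],
)

```text
time_s: 16.88
tcp_pos: [0.4377, -0.0545, 0.3188]
eef_rot: [-177.6, 89.5, 170.8]
contact_force: [1.3, -0.0, -2.0]
gripper_width: 0.0216
```

```bash
python3 st.py;  python3 - <<'E'
from h import *
go([.402,-.293,.3],down(-12.5),n=10)
E
```

```text
[ 0.4377 -0.0545  0.3188] F [ 1.31 -0.01 -2.03] M [-0.056 -0.132  0.035] 16.8833 0.021612627540489152
along 0.4397 lat 0.0347 pull 1.29 werr [-0.0008 -0.0084  0.0003]
n 10 D [-0.0357 -0.2385 -0.0188] w [ 0.0149 -0.0084  0.0004]
{"dx":0.09,"dy":-1.20,"dz":0.07,"wx":0.02,"wy":-0.01,"wz":0.00},{"dx":0.09,"dy":-1.20,"dz":0.07,"wx":0.02,"wy":-0.01,"wz":0.00},{"dx":0.09,"dy":-1.20,"dz":0.07,"wx":0.02,"wy":-0.01,"wz":0.00},{"dx":0.09,"dy":-1.20,"dz":0.07,"wx":0.02,"wy":-0.01,"wz":0.00},{"dx":0.09,"dy":-1.20,"dz":0.07,"wx":0.02,"wy":-0.01,"wz":0.00},{"dx":0.09,"dy":-1.20,"dz":0.08,"wx":0.02,"wy":-0.01,"wz":0.00},{"dx":0.09,"dy":-1.20,"dz":0.08,"wx":0.02,"wy":-0.01,"wz":0.00},{"dx":0.09,"dy":-1.20,"dz":0.08,"wx":0.02,"wy":-0.01,"wz":0.00},{"dx":0.09,"dy":-1.20,"dz":0.08,"wx":0.02,"wy":-0.01,"wz":0.00},{"dx":0.09,"dy":-1.20,"dz":0.08,"wx":0.02,"wy":-0.01,"wz":0.00},
```

>>> arm_command(
  plan=[
    {"dx":-0.08,"dy":-0.9,"dz":0.06,"wx":0.02,"wy":-0.02,"wz":0},
    {"dx":-0.08,"dy":-0.9,"dz":0.06,"wx":0.02,"wy":-0.02,"wz":0},
    {"dx":-0.08,"dy":-0.9,"dz":0.06,"wx":0.02,"wy":-0.02,"wz":0},
    {"dx":-0.08,"dy":-0.9,"dz":0.06,"wx":0.02,"wy":-0.02,"wz":0},
    {"dx":-0.08,"dy":-0.9,"dz":0.06,"wx":0.02,"wy":-0.02,"wz":0},
    {"dx":-0.05,"dy":-0.9,"dz":0.06,"wx":0.02,"wy":-0.02,"wz":0},
    {"dx":-0.05,"dy":-0.9,"dz":0.06,"wx":0.02,"wy":0,"wz":0},
    {"dx":-0.05,"dy":-0.9,"dz":0.06,"wx":0.02,"wy":0,"wz":0},
    {"dx":-0.05,"dy":-0.9,"dz":0.06,"wx":0.02,"wy":0,"wz":0},
    {"dx":-0.05,"dy":-0.9,"dz":0.06,"wx":0.02,"wy":0,"wz":0},
    {"dx":-0.05,"dy":-0.7,"dz":0.06,"wx":0,"wy":0,"wz":0},
    {"dx":-0.05,"dy":-0.3,"dz":0,"wx":0,"wy":0,"wz":0},
    {"dx":-0.05,"dy":0,"dz":0,"wx":0,"wy":0,"wz":0},
  ],
)

```text
time_s: 17.97
tcp_pos: [0.3944, -0.268, 0.3222]
eef_rot: [-173.0, 88.7, 174.1]
contact_force: [0.0, -1.0, -1.5]
gripper_width: 0.0217
```

```bash
python3 st.py;  python3 - <<'E'
from h import *
go([.402,-.293,.16],down(-12.5))
overlay('h15.png',box={'top':(310,170,90,150),'scene':(250,50,110,130)},z=3.7)
E
```

```text
[ 0.3944 -0.268   0.3222] F [ 0.04 -1.   -1.49] M [ 0.039 -0.146 -0.068] 17.9667 0.021724789868386222
along 0.4402 lat -0.1832 pull 0.24 werr [-0.0221 -0.0221  0.0024]
n 9 D [ 0.0076 -0.025  -0.1622] w [-0.0064 -0.0221  0.0026]
{"dx":0.90,"dy":-0.12,"dz":0.09,"wx":-0.01,"wy":-0.03,"wz":0.00},{"dx":0.90,"dy":-0.12,"dz":0.09,"wx":-0.01,"wy":-0.03,"wz":0.00},{"dx":0.90,"dy":-0.12,"dz":0.09,"wx":-0.01,"wy":-0.03,"wz":0.00},{"dx":0.90,"dy":-0.12,"dz":0.09,"wx":-0.01,"wy":-0.03,"wz":0.00},{"dx":0.90,"dy":-0.12,"dz":0.08,"wx":-0.01,"wy":-0.03,"wz":0.00},{"dx":0.90,"dy":-0.13,"dz":0.08,"wx":-0.01,"wy":-0.03,"wz":0.00},{"dx":0.90,"dy":-0.13,"dz":0.08,"wx":-0.01,"wy":-0.03,"wz":0.00},{"dx":0.90,"dy":-0.13,"dz":0.08,"wx":-0.01,"wy":-0.03,"wz":0.00},{"dx":0.90,"dy":-0.13,"dz":0.07,"wx":-0.01,"wy":-0.03,"wz":0.00},
```

View pics/h15.png

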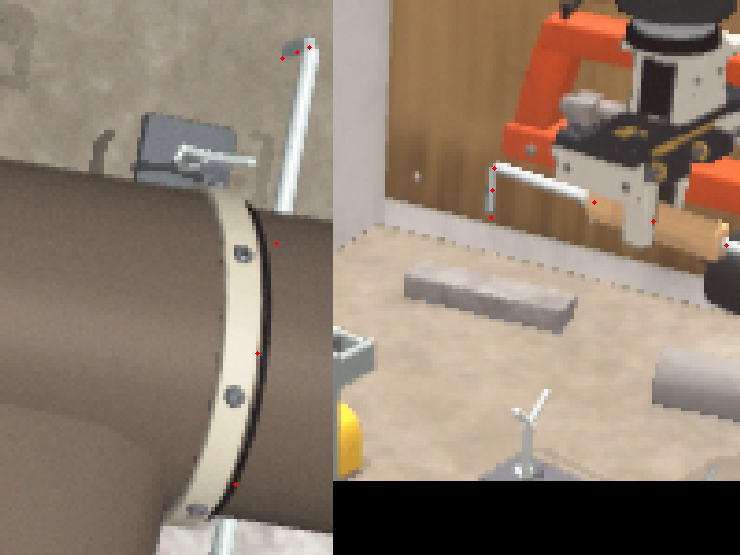

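>>> arm_command(
  plan=[
    {"dx":0.5,"dy":-0.25,"dz":0.1,"wx":-0.01,"wy":-0.08,"wz":0},
    {"dx":0.9,"dy":-0.25,"dz":0.1,"wx":-0.01,"wy":-0.08,"wz":0},
    {"dx":0.9,"dy":-0.25,"dz":0.1,"wx":-0.01,"wy":-0.08,"wz":0},
    {"dx":0.9,"dy":-0.25,"dz":0.1,"wx":-0.01,"wy":-0.04,"wz":0},
    {"dx":0.9,"dy":-0.15,"dz":0.05,"wx":-0.01,"wy":0,"wz":0},
    {"dx":0.9,"dy":0,"dz":0.05,"wx":-0.01,"wy":0,"wz":0},
    {"dx":0.7,"dy":0,"dz":0,"wx":0,"wy":0,"wz":0},
    {"dx":0.2,"dy":0,"dz":0,"wx":0,"wy":0,"wz":0},
    {"dx":-0.05,"dy":0,"dz":0,"wx":0,"wy":0,"wz":0},
  ],
)

```text
time_s: 18.82
tcp_pos: [0.4011, -0.286, 0.2016]
eef_rot: [-9.7, 89.6, -21.7]
contact_force: [-0.2, 0.2, -1.9]
gripper_width: 0.0216
```

```bash
python3 st.py;  python3 - <<'E'
from h import *
go([.4026,-.2942,.125],down(-12.5))
E
```

```text
[ 0.4011 -0.286   0.2016] F [-0.16  0.21 -1.89] M [0.082 0.029 0.005] 18.8167 0.021628406025697707
along 0.4505 lat -0.1995 pull -0.2 werr [-0.0083  0.0064  0.0011]
n 5 D [ 0.0015 -0.0082 -0.0766] w [0.0074 0.0065 0.0011]
{"dx":0.77,"dy":-0.08,"dz":0.03,"wx":0.02,"wy":0.02,"wz":0.00},{"dx":0.77,"dy":-0.08,"dz":0.03,"wx":0.02,"wy":0.02,"wz":0.00},{"dx":0.77,"dy":-0.08,"dz":0.03,"wx":0.02,"wy":0.02,"wz":0.00},{"dx":0.77,"dy":-0.08,"dz":0.03,"wx":0.02,"wy":0.02,"wz":0.00},{"dx":0.77,"dy":-0.08,"dz":0.03,"wx":0.02,"wy":0.02,"wz":0.00},
```

>>> arm_command(
  plan=[
    {"dx":0.6,"dy":-0.12,"dz":0.03,"wx":0.02,"wy":0.02,"wz":0},
    {"dx":0.8,"dy":-0.12,"dz":0.03,"wx":0.02,"wy":0.02,"wz":0},
    {"dx":0.8,"dy":-0.1,"dz":0.03,"wx":0.02,"wy":0.02,"wz":0},
    {"dx":0.7,"dy":-0.08,"dz":0.03,"wx":0.02,"wy":0.02,"wz":0},
    {"dx":0.3,"dy":0,"dz":0,"wx":0,"wy":0,"wz":0},
    {"dx":0,"dy":0,"dz":0,"wx":0,"wy":0,"wz":0},
  ],
)

```text
time_s: 19.32
tcp_pos: [0.4071, -0.2939, 0.1424]
eef_rot: [-16.4, 89.4, -28.5]
contact_force: [-0.6, -0.5, -2.4]
gripper_width: 0.0217
```

```bash
python3 st.py;  python3 - <<'E'
from h import *
go([.4026,-.2942,.105],down(-12.5))
overlay('h16.png',box={'top':(310,170,90,150),'scene':(270,110,110,110)},z=3.7)
E
```

```text
[ 0.4071 -0.2939  0.1424] F [-0.61 -0.51 -2.42] M [-0.02   0.036  0.03 ] 19.3167 0.02165031607741442
along 0.4579 lat -0.206 pull -0.5 werr [-0.0093  0.0098  0.0029]
n 2 D [-0.0045 -0.0003 -0.0374] w [0.0064 0.0098 0.0029]
{"dx":0.93,"dy":-0.03,"dz":-0.12,"wx":0.04,"wy":0.06,"wz":0.02},{"dx":0.93,"dy":-0.03,"dz":-0.11,"wx":0.04,"wy":0.06,"wz":0.02},
```

View pics/h16.png

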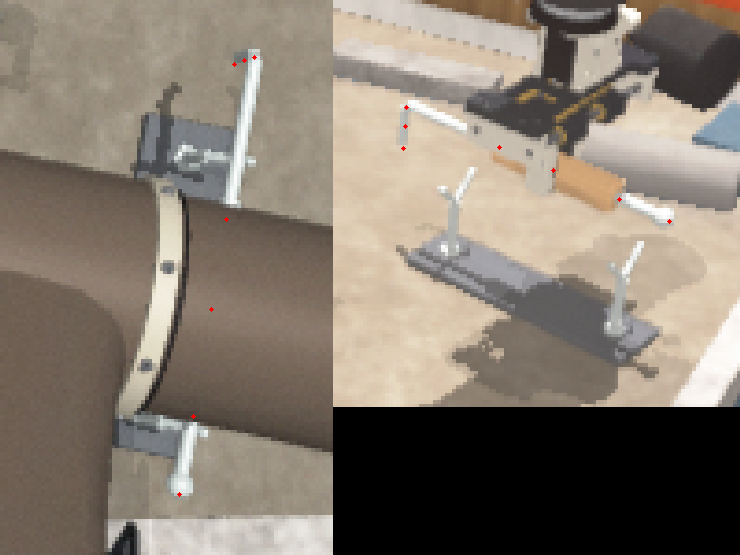

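>>> arm_command(
  plan=[
    {"dx":0.6,"dy":-0.02,"dz":-0.12,"wx":0.04,"wy":0.06,"wz":0.02},
    {"dx":0.7,"dy":-0.02,"dz":-0.12,"wx":0.04,"wy":0.06,"wz":0.02},
    {"dx":0.4,"dy":0,"dz":0,"wx":0,"wy":0,"wz":0},
    {"dx":0,"dy":0,"dz":0,"wx":0,"wy":0,"wz":0},
  ],
)

```text
time_s: 19.75
tcp_pos: [0.4054, -0.2944, 0.111]
eef_rot: [-2.4, 89.5, -14.8]
contact_force: [0.9, 0.3, -1.7]
gripper_width: 0.0216
```

```bash
python3 st.py;  python3 - <<'E'
from h import *
go([.4026,-.2942,.0747],down(-12.5))
E
```

```text
[ 0.4054 -0.2944  0.111 ] F [ 0.9   0.31 -1.67] M [-0.015  0.04   0.057] 19.75 0.021614401232937026
along 0.4563 lat -0.2069 pull 0.82 werr [-0.0148  0.0088  0.0004]
n 2 D [-0.0028  0.0002 -0.0363] w [0.0009 0.0088 0.0004]
{"dx":0.91,"dy":-0.01,"dz":-0.08,"wx":0.01,"wy":0.05,"wz":0.00},{"dx":0.91,"dy":-0.01,"dz":-0.07,"wx":0.01,"wy":0.05,"wz":0.00},
```

>>> arm_command(
  plan=[
    {"dx":0.5,"dy":0,"dz":-0.1,"wx":0,"wy":0.06,"wz":0},
    {"dx":0.5,"dy":0,"dz":-0.1,"wx":0,"wy":0.06,"wz":0},
    {"dx":0.3,"dy":0,"dz":0,"wx":0,"wy":0,"wz":0},
    {"dx":0,"dy":0,"dz":0,"wx":0,"wy":0,"wz":0},
  ],
)

```text
time_s: 20.08
tcp_pos: [0.4018, -0.2937, 0.0833]
eef_rot: [-117.7, 90.0, -130.1]
contact_force: [0.7, -0.9, -0.9]
gripper_width: 0.022
```

```bash
python3 st.py;  python3 - <<'E'
from h import *
go([.4026,-.2942,.0747],down(-12.5))
overlay('h17.png',box={'top':(310,170,90,150),'scene':(270,120,110,100)},z=3.7)
E
```

```text
[ 0.4018 -0.2937  0.0833] F [ 0.71 -0.85 -0.94] M [-0.062 -0.003  0.041] 20.0833 0.021965399528851372
along 0.4526 lat -0.2069 pull 0.87 werr [-0.0145 -0.0004  0.0007]
n 1 D [ 0.0008 -0.0005 -0.0086] w [ 0.0012 -0.0004  0.0007]
{"dx":0.43,"dy":-0.02,"dz":0.05,"wx":0.01,"wy":-0.00,"wz":0.01},
```

View pics/h17.png

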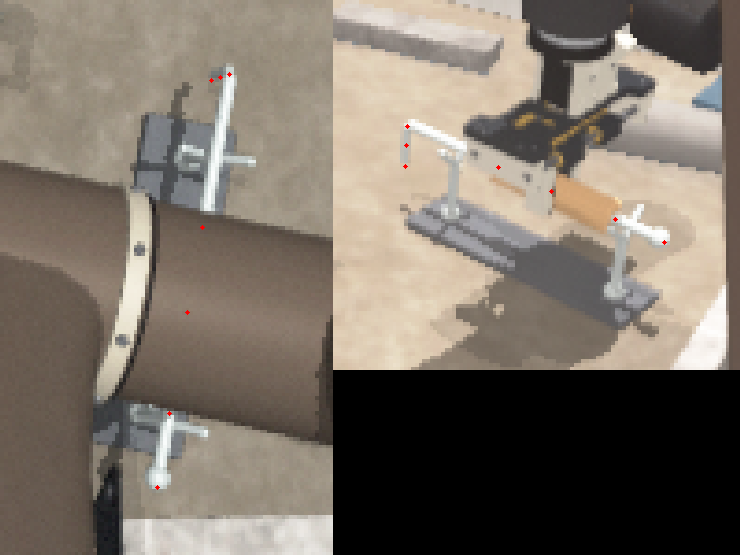

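>>> arm_command(
  plan=[
    {"dx":0.2,"dy":-0.02,"dz":0.03,"wx":0,"wy":0,"wz":0},
    {"dx":0.12,"dy":0,"dz":0,"wx":0,"wy":0,"wz":0},
    {"dx":0.03,"dy":0,"dz":0,"wx":0,"wy":0,"wz":0},
  ],
)

```text
time_s: 20.43
tcp_pos: [0.4039, -0.2949, 0.0777]
eef_rot: [-25.3, 89.8, -37.7]
contact_force: [0.4, -0.1, -2.1]
gripper_width: 0.0219
```

```bash
python3 st.py
```

```text
[ 0.4039 -0.2949  0.0777] F [ 0.4  -0.15 -2.11] M [-0.009 -0.014 -0.015] 20.4333 0.021890014678059823
along 0.4549 lat -0.2076 pull 0.42 werr [-0.0139  0.0029  0.0014]
```

>>> arm_command(
  plan=[
    {"dx":0.1,"dy":0,"dz":-0.05,"wx":0,"wy":0.03,"wz":0},
    {"dx":0.08,"dy":0,"dz":-0.02,"wx":0,"wy":0,"wz":0},
    {"dx":0.02,"dy":0,"dz":0,"wx":0,"wy":0,"wz":0},
  ],
)

```text
time_s: 20.68
tcp_pos: [0.403, -0.2949, 0.0746]
eef_rot: [-57.9, 89.9, -70.3]
contact_force: [-1.0, 2.7, 6.8]
gripper_width: 0.0219
```

```bash
python3 st.py
```

```text
[ 0.403  -0.2949  0.0746] F [-1.04  2.71  6.83] M [1.125 0.897 0.047] 20.6833 0.021943759321231084
along 0.4541 lat -0.2079 pull -1.56 werr [-0.0128  0.0013  0.0021]
```

>>> arm_command(
  plan=[
    {"dx":0,"dy":0.02,"dz":0,"wx":0,"wy":0,"wz":0},
    {"dx":0,"dy":0,"dz":0,"wx":0,"wy":0,"wz":0},
  ],
)

```text
time_s: 20.85
tcp_pos: [0.403, -0.2948, 0.0751]
eef_rot: [-65.8, 89.8, -78.1]
contact_force: [-0.2, 0.6, -0.6]
gripper_width: 0.022
```

```bash
python3 st.py; python3 - <<'E'
from h import *
overlay('h18.png',box={'top':(310,170,90,150),'scene':(270,120,110,100)},z=3.7)
E
```

```text
[ 0.403  -0.2948  0.0751] F [-0.2   0.56 -0.62] M [-0.169  0.247  0.06 ] 20.85 0.022002876017252367
along 0.4541 lat -0.2078 pull -0.31 werr [-0.012   0.0012  0.0028]
```

View pics/h18.png

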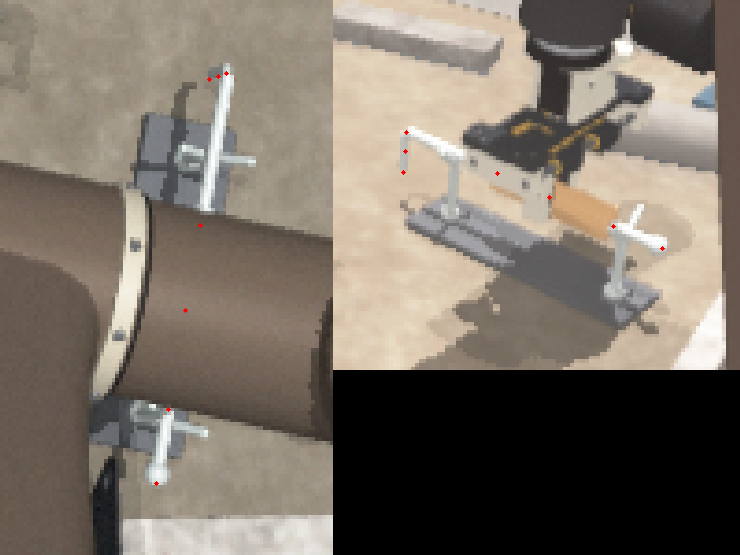

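>>> arm_command(
  plan=[
    {"dx":0,"dy":0,"dz":0,"wx":0,"wy":0,"wz":0},
    {"dx":0,"dy":0,"dz":0,"wx":0,"wy":0,"wz":0},
    {"dx":0,"dy":0,"dz":0,"wx":0,"wy":0,"wz":0},
    {"dx":0,"dy":0,"dz":0,"wx":0,"wy":0,"wz":0},
    {"dx":0,"dy":0,"dz":0,"wx":0,"wy":0,"wz":0},
    {"dx":0,"dy":0,"dz":0,"wx":0,"wy":0,"wz":0},
    {"dx":0,"dy":0,"dz":0,"wx":0,"wy":0,"wz":0},
  ],
  fingers=-1,
)

```text
time_s: 21.53
tcp_pos: [0.4041, -0.2948, 0.0751]
eef_rot: [-32.7, 89.8, -45.0]
contact_force: [-0.2, 0.2, -0.2]
gripper_width: 0.0624
```

```bash
python3 st.py; python3 - <<'E'
from h import *
overlay('h19.png',box={'top':(310,170,90,150),'scene':(270,120,110,100)},z=3.7)
E
```

```text
[ 0.4041 -0.2948  0.0751] F [-0.16  0.2  -0.25] M [-0.059  0.041  0.035] 21.5333 0.062427074283437516
along 0.4551 lat -0.2075 pull -0.2 werr [-0.0127  0.0035  0.0023]
```

View pics/h19.png

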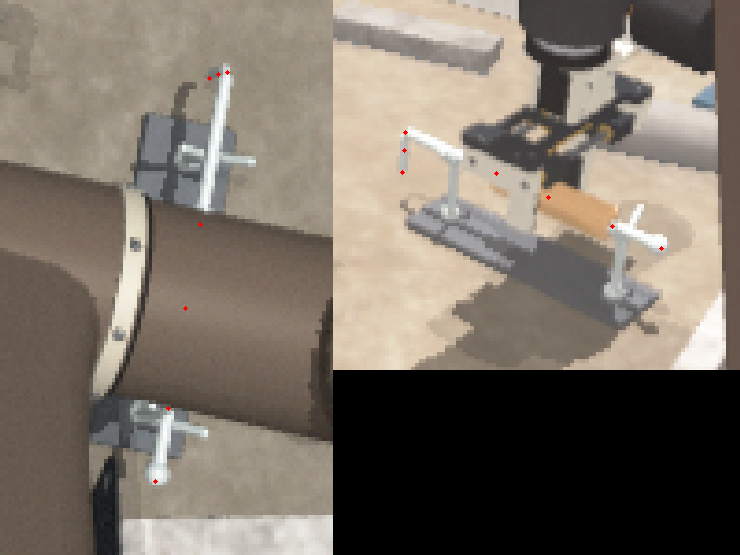

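>>> arm_command(
  plan=[
    {"dx":-0.05,"dy":0,"dz":0,"wx":0,"wy":0,"wz":0},
    {"dx":-0.05,"dy":0,"dz":0,"wx":0,"wy":0,"wz":0},
    {"dx":-0.05,"dy":0,"dz":0,"wx":0,"wy":0,"wz":0},
    {"dx":-0.5,"dy":0,"dz":0,"wx":0,"wy":0,"wz":0},
    {"dx":-0.8,"dy":0,"dz":0,"wx":0,"wy":0,"wz":0},
    {"dx":-0.9,"dy":0,"dz":0,"wx":0,"wy":0,"wz":0},
    {"dx":-0.9,"dy":0,"dz":0,"wx":0,"wy":0,"wz":0},
    {"dx":-0.9,"dy":0,"dz":0,"wx":0,"wy":0,"wz":0},
    {"dx":-0.9,"dy":0,"dz":0,"wx":0,"wy":0,"wz":0},
    {"dx":-0.9,"dy":0,"dz":0,"wx":0,"wy":0,"wz":0},
    {"dx":-0.9,"dy":0,"dz":0,"wx":0,"wy":0,"wz":0},
    {"dx":-0.5,"dy":0,"dz":0,"wx":0,"wy":0,"wz":0},
  ],
)

```text
time_s: 22.63
tcp_pos: [0.4011, -0.2936, 0.2269]
eef_rot: [-154.4, 89.8, -166.8]
contact_force: [0.5, 0.8, -0.0]
gripper_width: 0.0877
```

>>> arm_command(
  plan=[
    {"dx":-0.1,"dy":-0.8,"dz":0,"wx":0,"wy":0,"wz":0},
    {"dx":-0.1,"dy":-0.8,"dz":0,"wx":0,"wy":0,"wz":0},
    {"dx":-0.1,"dy":-0.8,"dz":0,"wx":0,"wy":0,"wz":0},
    {"dx":-0.1,"dy":-0.8,"dz":0,"wx":0,"wy":0,"wz":0},
    {"dx":-0.1,"dy":-0.8,"dz":0,"wx":0,"wy":0,"wz":0},
    {"dx":-0.1,"dy":-0.8,"dz":0,"wx":0,"wy":0,"wz":0},
    {"dx":-0.1,"dy":-0.8,"dz":0,"wx":0,"wy":0,"wz":0},
    {"dx":-0.1,"dy":-0.8,"dz":0,"wx":0,"wy":0,"wz":0},
    {"dx":-0.1,"dy":-0.8,"dz":0,"wx":0,"wy":0,"wz":0},
    {"dx":-0.1,"dy":-0.5,"dz":0,"wx":0,"wy":0,"wz":0},
    {"dx":0,"dy":0,"dz":0,"wx":0,"wy":0,"wz":0},
  ],
)

```text
time_s: 23.55
tcp_pos: [0.3676, -0.4506, 0.2543]
eef_rot: [-23.7, 89.6, -35.9]
contact_force: [-0.6, -0.4, 0.1]
gripper_width: 0.0873
```

```bash
python3 st.py; python3 - <<'E'
from h import *
from ang import ang
o=[]
for n in('top','scene'):
    a,d=r.capture(n); np.savez('/tmp/cur_%s.npz'%n,p=a,d=d)
    save(a,'end_%s.png'%n)
    p0=np.load('/tmp/%s0.npz'%n)['p']
    x0,y0,w,h={'top':(315,175,75,135),'scene':(270,130,110,80)}[n]
    o.append(np.vstack([cv2.resize(q[y0:y0+h,x0:x0+w],None,fx=3 if n=='scene' else 2.2,fy=3 if n=='scene' else 2.2,interpolation=cv2.INTER_CUBIC) for q in(p0,a)]))
H=max(x.shape[0] for x in o); save(np.hstack([cv2.copyMakeBorder(x,0,H-x.shape[0],0,0,0) for x in o]),'cmp.png')
print(ang())
S={n:{q:(lambda s:s[0]['centre'] if s else None)(r.spot_point(n,q)) for q in('grip','prong','eye')} for n in('top','scene')}; print(S)
for q in('grip','prong','eye'): 
    if S['scene'][q] and S['top'][q]: print(q,tri('scene',S['scene'][q],'top',S['top'][q]))
E
```

```text
[ 0.3676 -0.4506  0.2543] F [-0.56 -0.44  0.05] M [-0.062 -0.037 -0.03 ] 23.55 0.08726907950991158
along 0.4507 lat -0.3675 pull -0.45 werr [-0.0104  0.0058  0.0026]
(np.int64(224), np.float64(-0.00037689781788031106), np.float64(0.2194830407268485), array([-0.00278541,  0.00481711]))
{'top': {'grip': [362.3, 252.2], 'prong': [369.8, 188.5], 'eye': [239.7, 159.9]}, 'scene': {'grip': [329.7, 171.5], 'prong': [288.8, 156.7], 'eye': [222.5, 160.9]}}
grip (array([ 0.40120305, -0.30199562,  0.08191219]), [np.float64(0.0027795888321741767), np.float64(0.0027795888321743094)])
prong (array([ 0.56936422, -0.32998533,  0.0750019 ]), [np.float64(0.0006665377705554242), np.float64(0.0006665377705557139)])
eye (array([0.62839691, 0.01040997, 0.20887908]), [np.float64(0.0003264298773201313), np.float64(0.0003264298773204089)])
```

View pics/cmp.png

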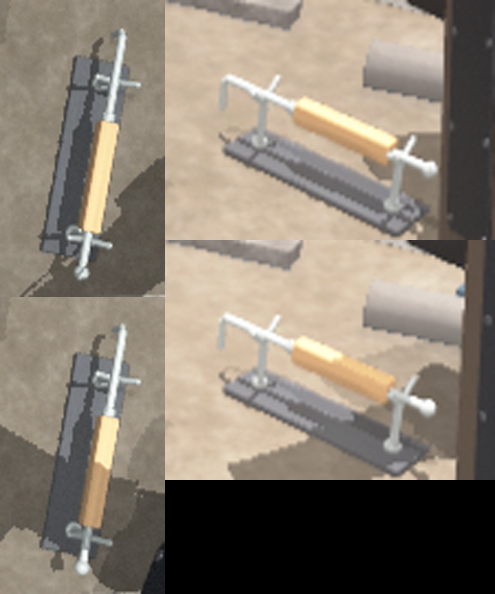

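View pics/end_top.png

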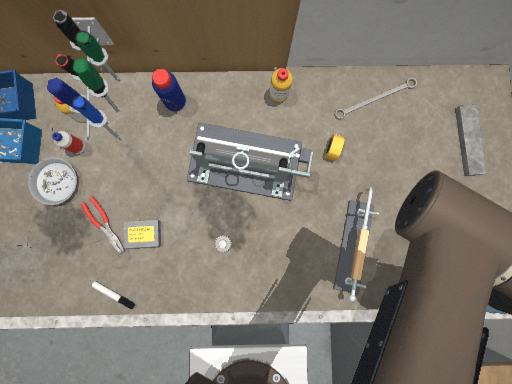

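View pics/end_scene.png

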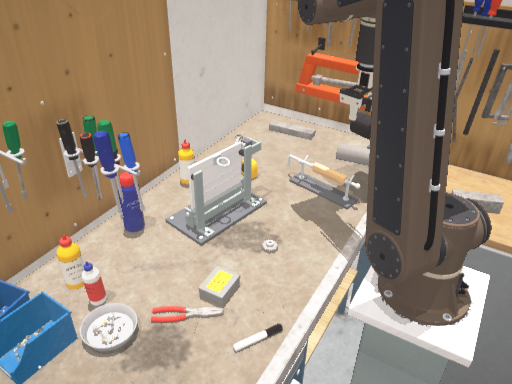

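```bash
python3 - <<'E'
from h import *
o=[]
for f in('/tmp/%s0.npz','/tmp/cur_%s.npz'):
    row=[]
    for n,(x0,y0) in(('top',(275,130)),('scene',(225,125))):
        p=np.load(f%n)['p']; row.append(cv2.resize(p[y0:y0+45,x0:x0+50],None,fx=7,fy=6,interpolation=cv2.INTER_CUBIC))
    o.append(np.hstack(row))
save(np.vstack(o),'c2.png')
E
```

```text
(no output)
```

View pics/c2.png

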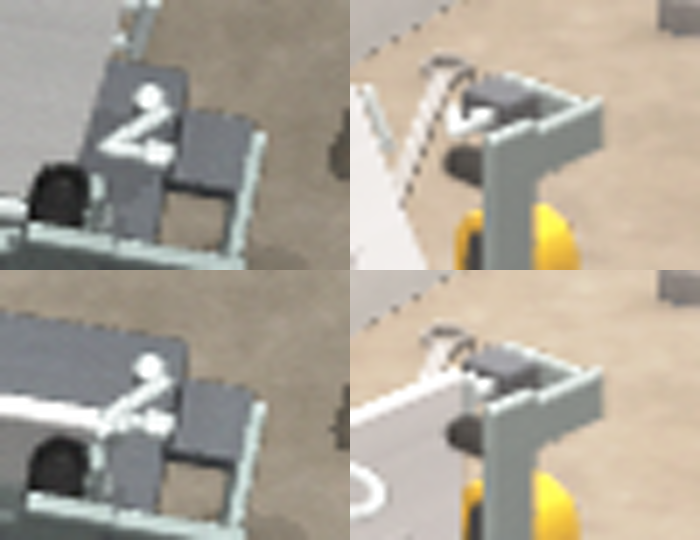

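```bash
python3 -c "
from h import *
print(r.close_job(), r.get_state()['time_s'])"
```

```text
the job is handed in; nothing more can be done
the job is handed in; nothing more can be done
```

The flap is pulled shut and held by its catch, and the pole is unhooked and back in both forks of its rest. I handed the job in at about 24 s.

- **Pulling shut:** the pull peaked at 21.5 N along the pole, about 23 N in all, as read between moves. The hand stayed away from the flap.
- **Catch:** after I let go, the flap moved back only about 0.6 mm. It stayed there with the hook out. In the close-ups from both cameras the tongue stands as far out as it did at the start. The flap edge measured within 0.3 mm of that place at the end.
- **Pole:** in both cameras it lies as before, along the rest with the hook to the front, shifted 2–3 mm at most. The trained networks placed its grip and prong up to about 1 cm from their first estimates. I trusted the pictures over that.
- **Other things:** in the last top picture the box, tape measure and gear stand where they were. The hand is open and clear of everything.

**One mishap:** on the way to the flap the arm sagged, and the pole bumped the vent's right upright or catch housing. The wrist read about 12 N and the pole twisted briefly in the grip. I backed off, lifted higher and checked the grip before hooking. Nothing on the vent looked moved.

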